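# Weigh out steel collars on the check scale

### The arm

A 6-joint arm with a two-finger parallel gripper is mounted at the origin on a cart in front of the work surface, level with it; the furniture and walls round the work are solid. World frame = base frame: x ahead of the robot, y to its left, z up, the work surface at z = 0. Lengths are in m, angles in rad, forces in N, time in s.
With the tool pointing down it reaches from about 0.3 to 0.875 m from the base axis. Payload 6.4 kg.
Tool frame: the origin (TCP) lies between the finger pads; the fingertips stand 25 mm ahead of it and the grasp point (between the pads) lies 6 mm ahead of it; y points along the fingers, x is the direction in which the jaws open and shut, and the axes are right-handed (so a half turn about y gives the same grasp; the last joint's range is limited). The gripper opens to 85 mm and grips with 20 to 120 N. Pads are 22 mm wide; open, the fingers measure 114 mm over their backs; the gripper's body (76 mm by 85 mm) begins 54 mm behind the grasp point. The pads swing forward as they close: fully open they stand 13 mm farther back than shut.
Start: joints at [1.038, 0.181, 1.607, -0, 1.354, -0.206], TCP at [0.185, 0.545, 0.256] pointing down, gripper open.
Joint ranges: [-2.99, 2.99], [-0.89, 2.07], [0.3, 2.58], [-1.14, 4.28], [0, 2.63], [-3.12, 3.12]. Speed limits (rad/s): [2.57, 2.57, 3.01, 3.14, 3.14, 3.14].

### API

Orientations are given as a unit quaternion [w, x, y, z].
In Python, from bench import ctrl, vision, ticket, find_in, regions_of, pinpoint gives the robot as it stands.
- The arm moves only by the tool apply_moves, never from a script. Its argument "increments" is a list of rows, each an object of numbers: "x", "y", "z": the shift along the tool's x, y, z in cm; "ax", "ay", "az": the turn, a rotation vector about the tool's x, y, z in rad; "grip": the closure, from 0 (fully open) to 1 (shut). A call has 1 to 12 rows; each row is the pose to reach, as a shift and turn from the pose measured when the call began, along the tool's axes at that moment; what a row does not reach only later rows make up. A row lasts 1/8 s, in which the tool goes at most 62.5 mm and 10.7 degrees, less where a joint would pass 70% of its speed; a pose out of reach is approached as far as the arm can. A call with a gripper value outside its range is refused whole. The fingers move at their own pace and stop on an object; the grip force is fixed at half the most. Time passes only in rows, so rows that repeat a pose let the fingers close. It gives the time, the measured TCP pose, the force and the opening at its end, in the units of the state.
- ctrl.get_obs(): the state, without advancing time (a new reading comes with each control period).
- vision.camera(name): name is "scene" or "top" or "wrist"; returns the picture (400x640x3 uint8, red, green, blue); there is no depth.
- vision.camera_params(name): a dict with "intrinsics" (3x3 intrinsics, pixels), "R" (3x3) and "t" (3): a world point X has camera coordinates R X + t. Camera axes: x right, y down, z forward; pixel columns grow to the right and rows downward; lengths in m; the calibration is good to about 2 mm. A picture is of the moment at which its call begins: read the wrist's pose just before it. camera_params takes no time and is no camera call; for the wrist camera it gives the pose at the moment of the call.
- ticket.hand_in(): hands the job in, once; it reports no verdict.
Trained networks look in the newest picture that a camera, given by its name, has taken for a name from the list of things; names that differ only in an ending like _2 or _b are one class to them, and where a whole thing is asked for, a point or a joint stands for the part that bears it (a point fixed in the world has none). Each returns a list of dicts, best first, with "p" (0 to 1); they miss things now and then, are a little off and sometimes report something else, mostly with a low value. They report only what shows in the picture. A call takes as long as a camera call. They do not tell look-alikes from the thing itself.
- find_in(camera, query): "rect" ([centre column, centre row, width, height] in pixels, round what is visible of it).
- regions_of(camera, query): "mask" (400x640 bool, what is visible of it) and "rect" ([centre column, centre row, width, height] in pixels, round what is visible of it).
- pinpoint(camera, query): "xy" ([column, row] in pixels: a listed point, or the origin of a listed thing).
The state is a dict: "time_s": time; "q": joint angles; "dq": joint speeds; "joint_efforts": joint torques, N m; "eef_pos": TCP position; "eef_rot": TCP orientation; "wrist_force": force on the tool from outside, world axes, zero at the start; "torque": the same for the moment, N m; "opening": opening from 0.0 (shut) to 1.0 (fully open).
Only numpy, scipy, OpenCV 4.12 (cv2) and the standard library are available. Lean on these libraries where they do the work, as an engineer would, in place of code of your own. Each camera call takes 0.05 s, during which the arm holds its last target.

### The job

Weigh out a portion of steel collars: thread them one by one over the post of the spring scale and let each down flat on the pan or on the collar below, until the needle comes to rest between the two jaws of the set marker; then add no more. Feel for the post with a light touch: never push the pan down to its stop, and do not drop the collars onto it. Leave the marker as it is set, do not disturb the tape measure or the label roll, and leave spare collars lying on the bench.

Things in the scene. Friction and masses are not known exactly. Their poses are not given: they have to be found in the camera images.
- collar_0: One of four like plain steel collars (thick rings): outer diameter 46 mm, bore 19 mm, height 14 mm, about 0.15 kg (each 0.141 to 0.159). Lies flat on the bench; origin at the centre of its underside, z up along the bore.
- collar_1: One of four like plain steel collars (thick rings): outer diameter 46 mm, bore 19 mm, height 14 mm, about 0.15 kg (each 0.141 to 0.159). Lies flat on the bench; origin at the centre of its underside, z up along the bore.
- collar_2: One of four like plain steel collars (thick rings): outer diameter 46 mm, bore 19 mm, height 14 mm, about 0.15 kg (each 0.141 to 0.159). Lies flat on the bench; origin at the centre of its underside, z up along the bore.
- collar_3: One of four like plain steel collars (thick rings): outer diameter 46 mm, bore 19 mm, height 14 mm, about 0.15 kg (each 0.141 to 0.159). Lies flat on the bench; origin at the centre of its underside, z up along the bore.
- pan: Round steel pan, diameter 90 mm, 6 mm thick; origin at the centre of its top face (135 mm above the bench when empty), z up. On it stands a steel post, diameter 17 mm, 54 mm high, flat top with a sharp edge, held by friction (4 N) in an oversize hole: it is up to 4.5 mm off the pan's centre along each pan axis, differently each time, not shown by this pose. Three collars stack on it.
- scale: Grey base of the spring scale, fixed to the bench, 150 mm (its x) by 215 mm (y from -70 to +145 mm), 50 mm high; origin on the bench under the pan's centre; its axes are parallel to the pan's. The pan slides straight down on a soft spring (113 N/m, about 13 mm for each collar) and rises when unloaded; it does not tilt. Hard stop after 54 mm; sinking beyond 50 mm or over 22 N in any direction harms it.
- needle_tip (a point): Tip of the thin needle (4 mm thick) that sticks out of the pan's edge along the pan's +y, 94 mm from the pan's axis and 9 mm below its top face; it sinks with the pan.
- window (a point): Middle of the gap between the two jaws of the black set marker, which is clamped by friction on the upright column at the pan's +y side (column 118 mm from the pan axis, its top 150 mm above the bench). The jaws are flat prongs one above the other, 19 mm apart clear; the needle's middle can therefore stand up to 7.5 mm above or below this point.
- marker (a joint): How far the marker's gap lies below the empty needle, m, growing downward. The needle points at the middle of the gap once the pan has sunk by this much. Not to be moved.
- tape_measure: Yellow tape measure, 64x75x37 mm, loose on the bench among the collars; origin at the centre of its underside. Bystander.
- label_roll: White roll of labels standing on its end, diameter 72 mm, 55 mm high, loose among the collars; origin at the centre of its underside. Bystander.
Not all that is in view belongs to the job. What is shaped like the collar_1 but blue or orange is not meant. What is shaped like the collar_3 but black or blue is not meant.

How it is judged:
On the way:
1. a first collar is threaded on the post and let go, lying flat, while the needle is still above the jaws (((horizontal distance between collar_0 and pan below 0.01 m and z of collar_0 in the frame of pan between -0.003 and 0.034 m and angle between collar_0's own z axis and vertical below 0.12 rad and contact force between collar_0 and the fingers below 0.05 N) or (horizontal distance between collar_1 and pan below 0.01 m and z of collar_1 in the frame of pan between -0.003 and 0.034 m and angle between collar_1's own z axis and vertical below 0.12 rad and contact force between collar_1 and the fingers below 0.05 N) or (horizontal distance between collar_2 and pan below 0.01 m and z of collar_2 in the frame of pan between -0.003 and 0.034 m and angle between collar_2's own z axis and vertical below 0.12 rad and contact force between collar_2 and the fingers below 0.05 N) or (horizontal distance between collar_3 and pan below 0.01 m and z of collar_3 in the frame of pan between -0.003 and 0.034 m and angle between collar_3's own z axis and vertical below 0.12 rad and contact force between collar_3 and the fingers below 0.05 N)) and z of needle_tip in the frame of window above 0.0085 m), for 0.2 s.
At the end, for the whole second after the job is handed in: The needle rests within 8.5 mm of the middle of the marker's gap; each collar is let go, either level on the post (centre within 10 mm of the pan's, underside at most 34 mm above the pan, tilt under 0.12 rad) or lying on the bench over 80 mm from the pan's axis (z of needle_tip in the frame of window between -0.0085 and 0.0085 m and linear speed of pan below 0.01 m/s and ((horizontal distance between collar_0 and pan below 0.01 m and z of collar_0 in the frame of pan between -0.003 and 0.034 m and angle between collar_0's own z axis and vertical below 0.12 rad and contact force between collar_0 and the fingers below 0.05 N) or (horizontal distance between collar_0 and pan above 0.08 m and height (world z) of collar_0 below 0.01 m)) and ((horizontal distance between collar_1 and pan below 0.01 m and z of collar_1 in the frame of pan between -0.003 and 0.034 m and angle between collar_1's own z axis and vertical below 0.12 rad and contact force between collar_1 and the fingers below 0.05 N) or (horizontal distance between collar_1 and pan above 0.08 m and height (world z) of collar_1 below 0.01 m)) and ((horizontal distance between collar_2 and pan below 0.01 m and z of collar_2 in the frame of pan between -0.003 and 0.034 m and angle between collar_2's own z axis and vertical below 0.12 rad and contact force between collar_2 and the fingers below 0.05 N) or (horizontal distance between collar_2 and pan above 0.08 m and height (world z) of collar_2 below 0.01 m)) and ((horizontal distance between collar_3 and pan below 0.01 m and z of collar_3 in the frame of pan between -0.003 and 0.034 m and angle between collar_3's own z axis and vertical below 0.12 rad and contact force between collar_3 and the fingers below 0.05 N) or (horizontal distance between collar_3 and pan above 0.08 m and height (world z) of collar_3 below 0.01 m))); the robot touches nothing.
It fails at once if the pan is pushed or knocked with more than 22 N (contact force between pan and anything else above 22 N).
It fails at once if the pan is pushed down to its stop (sunk more than 50 mm) (z of pan in the frame of scale below 0.085 m).
It fails at once if the set marker is shifted by more than 4 mm (distance of window from where it was at the start of the episode above 0.004 m).
It fails at once if a collar is dropped along the post (it moves there faster than 0.5 m/s) ((linear speed of collar_0 above 0.5 m/s and z of collar_0 in the frame of pan between -0.003 and 0.05 m and horizontal distance between collar_0 and pan below 0.015 m) or (linear speed of collar_1 above 0.5 m/s and z of collar_1 in the frame of pan between -0.003 and 0.05 m and horizontal distance between collar_1 and pan below 0.015 m) or (linear speed of collar_2 above 0.5 m/s and z of collar_2 in the frame of pan between -0.003 and 0.05 m and horizontal distance between collar_2 and pan below 0.015 m) or (linear speed of collar_3 above 0.5 m/s and z of collar_3 in the frame of pan between -0.003 and 0.05 m and horizontal distance between collar_3 and pan below 0.015 m)).
It fails at once if the tape measure or the label roll is moved more than 30 mm (distance of any of tape_measure, label_roll from where it was at the start of the episode above 0.03 m).
It also fails if it takes over 72 s, if anything falls off the work surface, if the arm or the gripper's body presses on something with over 40 N, if the wrist force passes 120 N, or if a joint passes its speed limit or range.

## Working session

There is one attempt and no reset: what is moved stays moved. The work goes in short steps, Python scripts to look and compute and a tool call to move; the robot and the scene stay as the last step left them, time stands still between calls to the robot, and variables do not carry over. Pictures are saved under pics/ and viewed, and the job is handed in when it is done.

Besides the shell and the picture viewer there is one more tool, called as name(argument=value, ...) on one line, values as JSON. apply_moves: Moves the arm, as the interface text tells. Its arguments: {"type":"object","properties":{"increments":{"type":"array","items":{"type":"object","properties":{"x":{"type":"number"},"y":{"type":"number"},"z":{"type":"number"},"ax":{"type":"number"},"ay":{"type":"number"},"az":{"type":"number"},"grip":{"type":"number"}}}}},"required":["increments"]}

```bash
ls; mkdir -p pics; cat > h.py <<'E'
import numpy as np, cv2
from bench import ctrl, vision, ticket, find_in, regions_of, pinpoint
def snap(c,name=None):
    im=vision.camera(c); P=vision.camera_params(c)
    if name: cv2.imwrite(f'pics/{name}.png',cv2.cvtColor(im,cv2.COLOR_RGB2BGR))
    return im,P
def ray(P,uv):
    K=np.array(P['intrinsics']);R=np.array(P['R']);t=np.array(P['t'])
    d=R.T@np.linalg.solve(K,np.array([uv[0],uv[1],1.0])); return -R.T@t,d
def at_z(P,uv,z):
    o,d=ray(P,uv); return o+d*(z-o[2])/d[2]
def proj(P,X):
    K=np.array(P['intrinsics']);x=K@(np.array(P['R'])@np.asarray(X)+np.array(P['t'])); return x[:2]/x[2]
E
python3 - <<'E'
from h import *
o=ctrl.get_obs(); print(o['time_s'],o['eef_pos'],o['eef_rot'],o['opening'])
Ps={}
for c in ['scene','top']:
    im,P=snap(c,c+'0'); Ps[c]=P
    print(c,'cam at',-np.array(P['R']).T@np.array(P['t']))
    for q in ['collar_0','tape_measure','label_roll','pan']:
        for r in regions_of(c,q)[:8]: print(c,q,round(r['p'],2),np.round(r['rect'],1))
    for q in ['collar_0','needle_tip','window','pan','scale']:
        for r in pinpoint(c,q)[:8]: print(' pp',c,q,round(r['p'],2),np.round(r['xy'],1), np.round(at_z(P,r['xy'],{'collar_0':0,'needle_tip':.126,'window':.1,'pan':.135,'scale':0}[q]),3))
E
```

```text
pics
0.0 [0.18429801 0.54411607 0.25538582] [-0.574425    0.57493552  0.41141717 -0.41257845] 1.0010554323497434
scene cam at [-0.22294713 -0.65244362  1.26885455]
scene collar_0 0.69 [331.6 222.8  11.3  16.3]
scene collar_0 0.67 [346.6 200.3  13.   12.7]
scene collar_0 0.63 [310.6 241.6  16.8  10.9]
scene collar_0 0.62 [420.4 276.4  17.6  17.6]
scene collar_0 0.6 [348.9 265.9  14.5  21.8]
scene collar_0 0.52 [322.2 205.1  12.2  12.9]
scene collar_0 0.46 [414.9 249.8  16.1  13.2]
scene collar_0 0.42 [397.5 264.1  13.3  13. ]
scene tape_measure 0.91 [363.8 240.2  24.1  21.3]
scene tape_measure 0.65 [260.4 186.6  67.5  61.1]
scene label_roll 0.59 [379.9 292.9  23.9  29.8]
scene pan 0.79 [260.6 169.7  35.4  31.3]
scene pan 0.39 [379.9 292.4  22.7  31.1]
 pp scene collar_0 0.71 [413.3 253. ] [ 0.654 -0.336  0.   ]
 pp scene collar_0 0.64 [309.9 242.9] [ 0.473 -0.05   0.   ]
 pp scene collar_0 0.59 [346.9 202.9] [ 0.689 -0.04   0.   ]
 pp scene collar_0 0.58 [394.8 264.3] [ 0.579 -0.314  0.   ]
 pp scene collar_0 0.55 [318.6 203.9] [0.623 0.035 0.   ]
 pp scene collar_0 0.54 [417.7 274.6]
[... 875 characters left out ...]
 202.9  32.4  38.8]
 pp top collar_0 0.7 [415.6 193.9] [ 0.581 -0.32   0.   ]
 pp top collar_0 0.68 [312.9 154.8] [ 0.695 -0.023  0.   ]
 pp top collar_0 0.66 [419.5 161.1] [ 0.677 -0.333  0.   ]
 pp top collar_0 0.64 [297.6 175.7] [0.633 0.022 0.   ]
 pp top collar_0 0.57 [319.2 230.7] [ 0.473 -0.042  0.   ]
 pp top collar_0 0.53 [371.7 229.6] [ 0.478 -0.192  0.   ]
 pp top collar_0 0.53 [321.9 192.5] [ 0.584 -0.049  0.   ]
 pp top needle_tip 0.87 [189.6 204.8] [0.535 0.291 0.126]
 pp top window 0.41 [191.8 207.3] [0.531 0.294 0.1  ]
 pp top pan 0.86 [227.2 203.1] [0.539 0.192 0.135]
 pp top scale 0.69 [323.1 190.5] [ 0.59  -0.053  0.   ]
 pp top scale 0.67 [235.6 203.9] [0.549 0.201 0.   ]
```

```bash
python3 - <<'E'
import cv2
a=cv2.imread('pics/top0.png')
cv2.imwrite('pics/top0c.png',cv2.resize(a[130:280,170:470],(800,400),interpolation=cv2.INTER_CUBIC))
a=cv2.imread('pics/scene0.png')
cv2.imwrite('pics/scene0c.png',cv2.resize(a[130:330,200:460],(780,600),interpolation=cv2.INTER_CUBIC))
E
```

```text
(no output)
```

View pics/top0c.png

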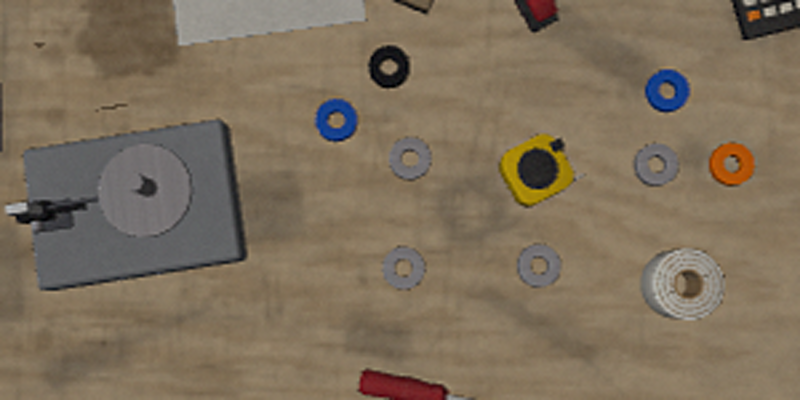

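View pics/scene0c.png

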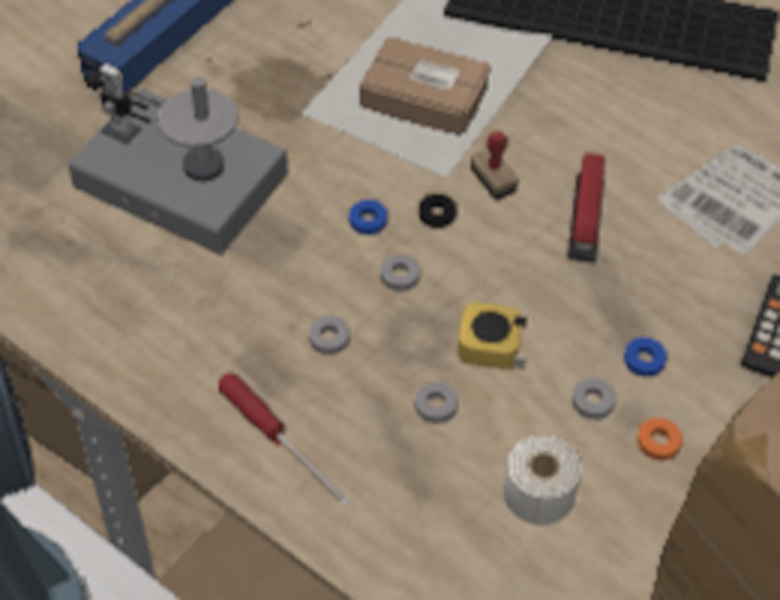

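```bash
python3 - <<'E'
from h import *
from scipy.spatial.transform import Rotation as Rn
o=ctrl.get_obs(); w,x,y,z=o['eef_rot']; R=Rn.from_quat([x,y,z,w]).as_matrix(); print(np.round(R,3)); print(o['wrist_force'],o['torque'])
im,P=snap('wrist','w0'); c=-np.array(P['R']).T@np.array(P['t']); print('cam',c,'in tool',R.T@(c-o['eef_pos'])); print(np.round(np.array(P['R'])@R,3)); print(P['intrinsics'])
E
```

```text
[[ 0.321  0.    -0.947]
 [ 0.947 -0.     0.321]
 [-0.    -1.    -0.   ]]
[ 0.70488198  0.24325307 -0.4023066 ] [-0.02535708 -0.01952002  0.07295249]
cam [0.10401184 0.57157825 0.37374057] in tool [-0.00029089 -0.1174513   0.08496031]
[[ 1.    -0.     0.   ]
 [ 0.    -0.327 -0.945]
 [ 0.     0.945 -0.327]]
[[295.40779728   0.         318.77509348]
 [  0.         295.40779728 198.27409027]
 [  0.           0.           1.        ]]
```

View pics/w0.png

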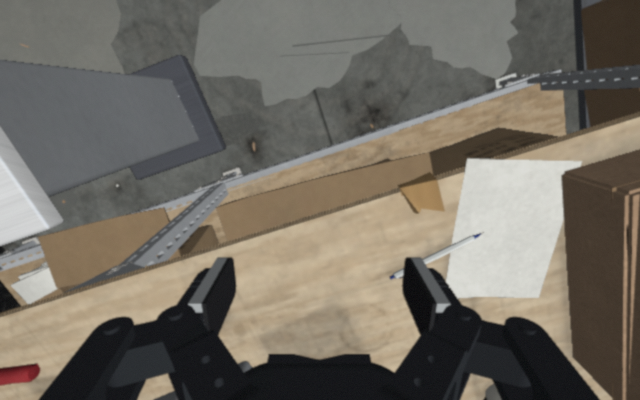

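apply_moves(increments=[{"x":-46.5,"y":7.5,"z":-46.3,"ay":-0.327,"grip":0},{"x":-46.5,"y":7.5,"z":-46.3,"ay":-0.327,"grip":0},{"x":-46.5,"y":7.5,"z":-46.3,"ay":-0.327,"grip":0},{"x":-46.5,"y":7.5,"z":-46.3,"ay":-0.327,"grip":0},{"x":-46.5,"y":7.5,"z":-46.3,"ay":-0.327,"grip":0},{"x":-46.5,"y":7.5,"z":-46.3,"ay":-0.327,"grip":0},{"x":-46.5,"y":7.5,"z":-46.3,"ay":-0.327,"grip":0},{"x":-46.5,"y":7.5,"z":-46.3,"ay":-0.327,"grip":0},{"x":-46.5,"y":7.5,"z":-46.3,"ay":-0.327,"grip":0},{"x":-46.5,"y":7.5,"z":-46.3,"ay":-0.327,"grip":0},{"x":-46.5,"y":7.5,"z":-46.3,"ay":-0.327,"grip":0},{"x":-46.5,"y":7.5,"z":-46.3,"ay":-0.327,"grip":0}])

```text
invalid input
```

```bash
cat >> h.py <<'E'
from scipy.spatial.transform import Rotation as Rn
def tool():
    o=ctrl.get_obs(); w,x,y,z=o['eef_rot']; return o,np.array(o['eef_pos']),Rn.from_quat([x,y,z,w]).as_matrix()
def cm(T,yawdir=None):
    o,p,R=tool(); return np.round(100*R.T@(np.asarray(T)-p),2)
E
python3 - <<'E'
from h import *
o,p,R=tool(); print(o['time_s'],p,np.round(R,3),o['wrist_force'],o['opening'])
im,P=snap('wrist','w1')
for q,z in [('collar_0',0),('pan',.135),('needle_tip',.126),('window',.1)]:
    for r in pinpoint('wrist',q)[:6]: print(q,round(r['p'],2),np.round(r['xy'],1),np.round(at_z(P,r['xy'],z),4))
for r in regions_of('wrist','collar_0')[:6]: print(round(r['p'],2),np.round(r['rect'],1),np.round(at_z(P,r['rect'][:2],.007),4))
E
```

```text
1.05 [0.18458325 0.54459388 0.25630078] [[ 0.321  0.    -0.947]
 [ 0.947  0.     0.321]
 [ 0.    -1.    -0.   ]] [ 0.27675067 -0.29186593  0.20076911] 0.9973561895129591
0.39 [202.6 379.   93.1  38.8] [0.4643 0.2452 0.007 ]
```

View pics/w1.png

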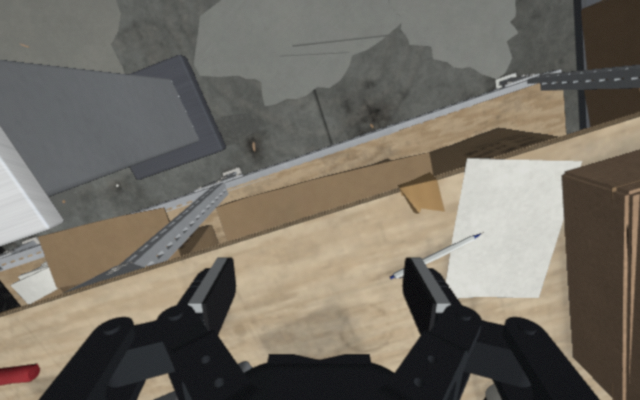

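apply_moves(increments=[{"x":-4.0,"y":0.5,"z":-4.0,"ax":0,"ay":-0.1,"az":0,"grip":0},{"x":-8.0,"y":1.0,"z":-8.0,"ax":0,"ay":-0.2,"az":0,"grip":0}])

```text
time_s: 1.6
eef_pos: [0.2349, 0.4422, 0.2461]
eef_rot: [-0.529, 0.53, 0.469, -0.469]
wrist_force: [0.7, 0.2, 0.6]
opening: 0.999
```

apply_moves(increments=[{"x":-4.55,"y":0.66,"z":-2.95,"ax":0,"ay":-0.06,"az":0,"grip":0},{"x":-9.1,"y":1.32,"z":-5.9,"ax":0,"ay":-0.12,"az":0,"grip":0},{"x":-13.65,"y":1.98,"z":-8.85,"ax":0,"ay":-0.12,"az":0,"grip":0},{"x":-18.2,"y":2.64,"z":-11.8,"ax":0,"ay":-0.12,"az":0,"grip":0},{"x":-22.75,"y":3.3,"z":-14.75,"ax":0,"ay":-0.12,"az":0,"grip":0},{"x":-27.3,"y":3.96,"z":-17.7,"ax":0,"ay":-0.12,"az":0,"grip":0},{"x":-31.85,"y":4.62,"z":-20.65,"ax":0,"ay":-0.12,"az":0,"grip":0},{"x":-36.4,"y":5.28,"z":-23.6,"ax":0,"ay":-0.12,"az":0,"grip":0},{"x":-40.95,"y":5.94,"z":-26.55,"ax":0,"ay":-0.12,"az":0,"grip":0},{"x":-45.5,"y":6.6,"z":-29.5,"ax":0,"ay":-0.12,"az":0,"grip":0}])

```text
time_s: 2.85
eef_pos: [0.4732, -0.0471, 0.1803]
eef_rot: [-0.5, 0.501, 0.5, -0.499]
wrist_force: [0.5, -0.0, 0.3]
opening: 0.999
```

```bash

python3 - <<'E'
from h import *
o,p,R=tool(); print(o['time_s'],p,np.round(R,3),o['wrist_force'],o['opening'])
im,P=snap('wrist','w2')
for q,z in [('collar_0',0)]:
    for r in pinpoint('wrist',q)[:6]: print(q,round(r['p'],2),np.round(r['xy'],1),np.round(at_z(P,r['xy'],z),4))
for r in regions_of('wrist','collar_0')[:6]: print(round(r['p'],2),np.round(r['rect'],1),np.round(at_z(P,r['rect'][:2],.007),4))
E
```

```text
2.85 [ 0.4732168  -0.04711558  0.1802542 ] [[ 0.002  0.001 -1.   ]
 [ 1.    -0.     0.002]
 [-0.    -1.    -0.001]] [ 0.50737506 -0.0106075   0.30187074] 0.9987638559406258
collar_0 0.96 [ 91.6 329.4] [ 0.6695 -0.3419  0.    ]
collar_0 0.88 [379.6 307.5] [0.6361 0.0205 0.    ]
collar_0 0.86 [ 90.  274.9] [ 0.5891 -0.3229  0.    ]
collar_0 0.79 [317.7 279.7] [ 0.5961 -0.0551  0.    ]
collar_0 0.63 [334.6 344.7] [ 0.6945 -0.0338  0.    ]
collar_0 0.62 [181.1 185.3] [ 0.4794 -0.1981  0.    ]
0.93 [315.4 284.   33.8  40.2] [ 0.5971 -0.0577  0.007 ]
0.9 [318.9 186.6  42.3  46.7] [ 0.4792 -0.0531  0.007 ]
0.81 [ 82.2 279.3  45.1  41.2] [ 0.5903 -0.3271  0.007 ]
0.8 [ 83.1 333.6  35.6  35.4] [ 0.6695 -0.3474  0.007 ]
0.66 [334.6 346.4  38.4  29.5] [ 0.69   -0.0342  0.007 ]
0.66 [380.5 315.4  37.7  44.3] [0.642  0.0206 0.007 ]
```

View pics/w2.png

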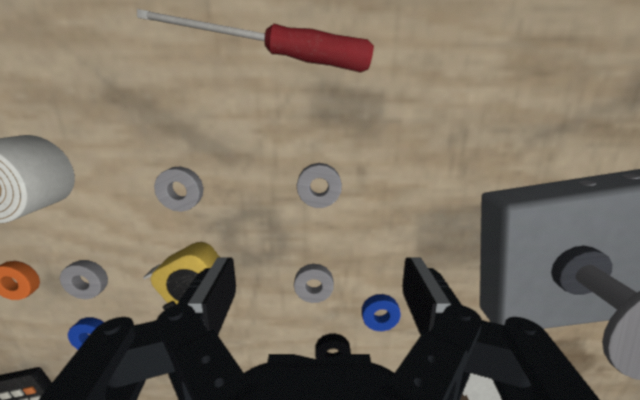

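apply_moves(increments=[{"x":-0.3,"y":6.0,"z":-0.25,"ax":0,"ay":0,"az":0,"grip":0},{"x":-0.6,"y":11.5,"z":-0.5,"ax":0,"ay":0,"az":0,"grip":0},{"x":-0.6,"y":11.5,"z":-0.5,"ax":0,"ay":0,"az":0,"grip":0}])

```text
time_s: 3.38
eef_pos: [0.4737, -0.051, 0.0611]
eef_rot: [0.505, -0.498, -0.497, 0.5]
wrist_force: [-0.1, 0.4, 0.8]
opening: 1.0
```

```bash

python3 - <<'E'
from h import *
o,p,R=tool(); print(o['time_s'],p)
im,P=snap('wrist','w3')
print('tcp px',proj(P,p),'ground under', proj(P,[p[0],p[1],.014]))
for r in regions_of('wrist','collar_0')[:6]: print(round(r['p'],2),np.round(r['rect'],1),np.round(at_z(P,r['rect'][:2],.007),4))
E
```

```text
3.375 [ 0.47374223 -0.05103823  0.06109755]
tcp px [320.8435672  279.19763899] ground under [320.19127784 235.4912716 ]
0.94 [100.5 245.4  85.2  73.9] [ 0.4836 -0.1961  0.007 ]
0.91 [324.6 238.   75.4  72.7] [ 0.479  -0.0481  0.007 ]
0.78 [  4.2 372.4   4.3  26.5] [ 0.5938 -0.298   0.007 ]
0.56 [320.  353.   33.4  11.3] [ 0.576  -0.0514  0.007 ]
```

View pics/w3.png

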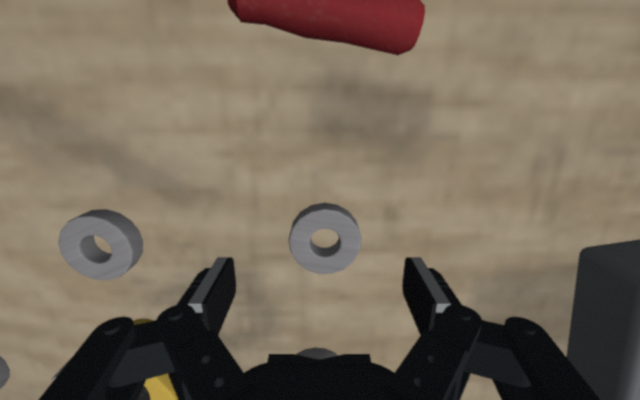

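apply_moves(increments=[{"x":0.27,"y":2.0,"z":-0.27,"grip":0},{"x":0.27,"y":3.2,"z":-0.27,"grip":0},{"x":0.27,"y":3.2,"z":-0.27,"grip":0},{"x":0.27,"y":3.2,"z":-0.27,"grip":0}])

```text
invalid input
```

```bash

python3 - <<'E'
from h import *
o,p,R=tool(); print(o['time_s'],p,np.round(R,3),o['wrist_force'])
im,P=snap('wrist','w4')
E
```

```text
3.475 [ 0.47820211 -0.05267712  0.0660142 ] [[ 0.005 -0.    -1.   ]
 [ 1.     0.     0.005]
 [ 0.    -1.     0.   ]] [-1.21119853  0.40145183  0.17516031]
```

View pics/w4.png

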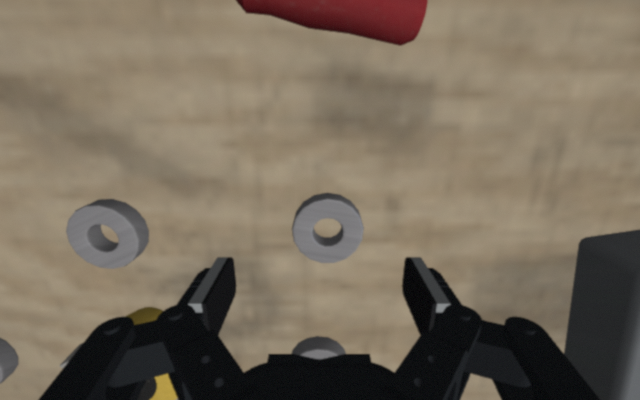

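```bash

python3 - <<'E'
from h import *
o,p,R=tool(); P=vision.camera_params('wrist'); print(p)
T=at_z(P,[327.5,228.5],.014); print(T, cm([T[0],T[1],.029]))
im=cv2.imread('pics/w4.png')
E
```

```text
[ 0.47941742 -0.05323109  0.06724093]
[ 0.47395046 -0.04781554  0.014     ] [0.54 3.82 0.56]
```

apply_moves(increments=[{"x":0.5,"y":2.5,"z":0.4,"ax":0,"ay":0,"az":0,"grip":0},{"x":0.5,"y":3.8,"z":0.4,"ax":0,"ay":0,"az":0,"grip":0},{"x":0.5,"y":3.8,"z":0.4,"ax":0,"ay":0,"az":0,"grip":0},{"x":0.5,"y":3.8,"z":0.4,"ax":0,"ay":0,"az":0,"grip":0}])

```text
time_s: 4.03
eef_pos: [0.4765, -0.0486, 0.0304]
eef_rot: [-0.5, 0.503, 0.5, -0.498]
wrist_force: [-0.9, 0.4, -0.4]
opening: 0.997
```

```bash

python3 - <<'E'
from h import *
o,p,R=tool(); print(o['time_s'],p,np.round(R,3),o['wrist_force'])
im,P=snap('wrist','w5')
print(proj(P,[p[0],p[1],.014]))
E
```

```text
4.025 [ 0.47648866 -0.04859504  0.03038361] [[ 0.005  0.005 -1.   ]
 [ 1.    -0.002  0.005]
 [-0.002 -1.    -0.005]] [-0.85971502  0.4367899  -0.3507918 ]
[319.04442494 268.27432246]
```

View pics/w5.png

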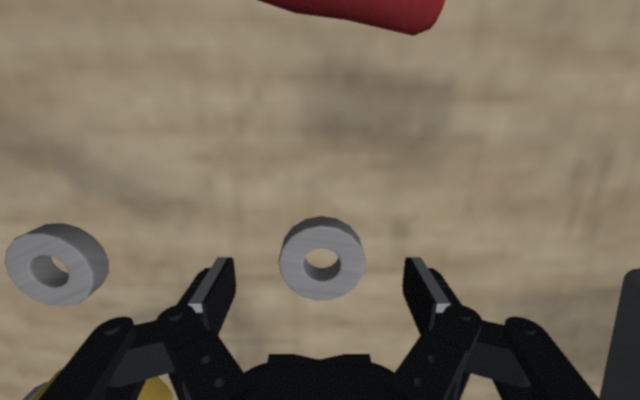

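apply_moves(increments=[{"x":0.1,"y":0.1,"z":0.25,"ax":0,"ay":0,"az":0,"grip":0},{"x":0.1,"y":0.1,"z":0.25,"ax":0,"ay":0,"az":0,"grip":0.3},{"x":0.1,"y":0.1,"z":0.25,"ax":0,"ay":0,"az":0,"grip":1},{"x":0.1,"y":0.1,"z":0.25,"ax":0,"ay":0,"az":0,"grip":1},{"x":0.1,"y":0.1,"z":0.25,"ax":0,"ay":0,"az":0,"grip":1},{"x":0.1,"y":0.1,"z":0.25,"ax":0,"ay":0,"az":0,"grip":1}])

```text
time_s: 4.82
eef_pos: [0.4741, -0.0476, 0.03]
eef_rot: [-0.5, 0.503, 0.5, -0.498]
wrist_force: [-3.2, 0.4, 8.9]
opening: 0.497
```

```bash

python3 - <<'E'
from h import *
o,p,R=tool(); print(o['time_s'],p,o['opening'],o['wrist_force'])
im,P=snap('wrist','w6')
print(proj(P,[p[0],p[1],.014]))
E
```

```text
4.825 [ 0.47406489 -0.04759972  0.02996641] 0.49662935214765724 [-3.22703929  0.39959627  8.92796288]
[319.05948556 268.56657238]
```

View pics/w6.png

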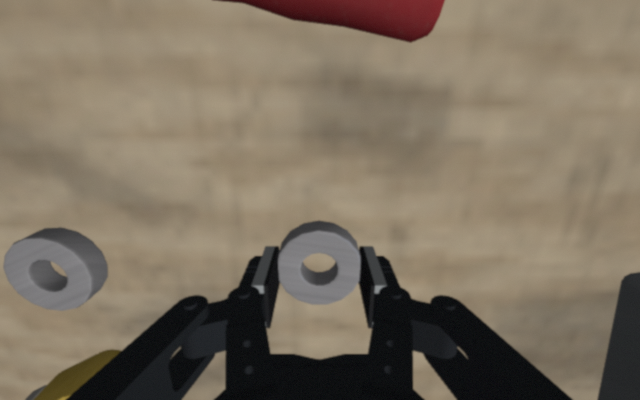

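apply_moves(increments=[{"x":0,"y":-0.3,"z":0.1,"ax":0,"ay":0,"az":0,"grip":0.35},{"x":0,"y":-0.5,"z":0.1,"ax":0,"ay":0,"az":0,"grip":0.35},{"x":0,"y":-0.5,"z":0.1,"ax":0,"ay":0,"az":0,"grip":1},{"x":0,"y":-0.5,"z":0.1,"ax":0,"ay":0,"az":0,"grip":1},{"x":0,"y":-0.5,"z":0.1,"ax":0,"ay":0,"az":0,"grip":1}])

```text
time_s: 5.5
eef_pos: [0.4734, -0.0476, 0.0361]
eef_rot: [-0.499, 0.503, 0.5, -0.498]
wrist_force: [-5.0, 2.1, 15.8]
opening: 0.471
```

```bash

python3 - <<'E'
from h import *
o,p,R=tool(); print(o['time_s'],p,o['opening'],o['wrist_force'])
im,P=snap('wrist','w7')
print(proj(P,[p[0],p[1],.014]))
E
```

```text
5.5 [ 0.47336354 -0.04758197  0.03610916] 0.47086627210288523 [-4.99882769  2.14963833 15.84093384]
[319.01743034 262.24846588]
```

View pics/w7.png

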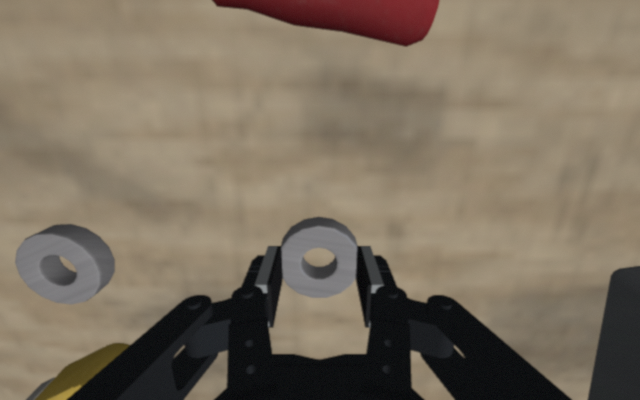

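apply_moves(increments=[{"x":0,"y":-1,"z":0,"ax":0,"ay":0,"az":0,"grip":1},{"x":0,"y":-5,"z":0,"ax":0,"ay":0,"az":0,"grip":1},{"x":2,"y":-10,"z":-1,"ax":0,"ay":0,"az":0,"grip":1},{"x":5,"y":-15,"z":-2.5,"ax":0,"ay":0,"az":0,"grip":1},{"x":8,"y":-20,"z":-4,"ax":0,"ay":0,"az":0,"grip":1},{"x":11,"y":-24.5,"z":-5.5,"ax":0,"ay":0,"az":0,"grip":1},{"x":13.8,"y":-26.4,"z":-6.6,"ax":0,"ay":0,"az":0,"grip":1},{"x":13.8,"y":-26.4,"z":-6.6,"ax":0,"ay":0,"az":0,"grip":1},{"x":13.8,"y":-26.4,"z":-6.6,"ax":0,"ay":0,"az":0,"grip":1},{"x":13.8,"y":-26.4,"z":-6.6,"ax":0,"ay":0,"az":0,"grip":1}])

```text
time_s: 6.8
eef_pos: [0.5379, 0.0898, 0.2989]
eef_rot: [-0.5, 0.502, 0.499, -0.499]
wrist_force: [0.1, -0.3, 0.3]
opening: 0.007
```

```bash

python3 - <<'E'
from h import *
o,p,R=tool(); print(o['time_s'],p,o['opening'],o['wrist_force'],o['torque'],np.round(R,3))
im,P=snap('wrist','w8')
for q,z in [('pan',.135),('needle_tip',.126),('window',.1)]:
    for r in pinpoint('wrist',q)[:6]: print(q,round(r['p'],2),np.round(r['xy'],1),np.round(at_z(P,r['xy'],z),4))
E
```

```text
6.8 [0.53788382 0.08978483 0.29886663] 0.00725748311613979 [ 0.09005264 -0.27157813  0.349146  ] [ 0.05149777 -0.01832885  0.01932329] [[ 0.005  0.002 -1.   ]
 [ 1.    -0.002  0.005]
 [-0.002 -1.    -0.002]]
pan 0.74 [429.9 196.8] [0.5498 0.2012 0.135 ]
needle_tip 0.66 [518. 180.] [0.5353 0.2921 0.126 ]
window 0.85 [504.4 168.2] [0.5292 0.2925 0.1   ]
```

View pics/w8.png

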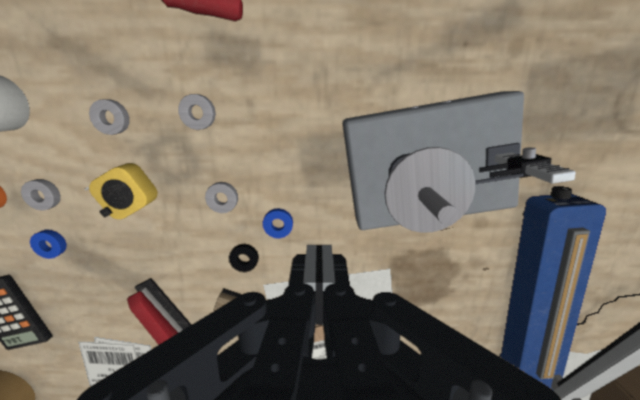

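```bash

python3 - <<'E'
from h import *
P=vision.camera_params('wrist')
a=cv2.imread('pics/w8.png')
c=cv2.resize(a[135:245,370:590],(800,400),interpolation=cv2.INTER_CUBIC)
cv2.imwrite('pics/w8c.png',c)
E
```

```text
(no output)
```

View pics/w8c.png

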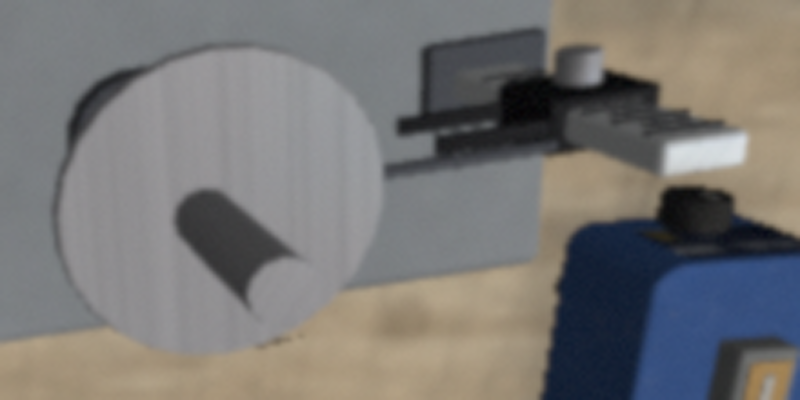

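```bash

python3 - <<'E'
from h import *
P=vision.camera_params('wrist'); print(cm([0.474,-0.048,0.1]))
pan=at_z(P,[430.5,189.7],.135); top=at_z(P,[447,214.8],.189); print(pan,top,np.array(top-pan)*1000)
# triangulate window wrist/scene
Ps=vision.camera_params('scene'); Pt=vision.camera_params('top')
def tri(L):
    A=np.zeros((3,3));b=np.zeros(3)
    for Pp,uv in L:
        o,d=ray(Pp,uv); d=d/np.linalg.norm(d); M=np.eye(3)-np.outer(d,d); A+=M;b+=M@o
    return np.linalg.solve(A,b)
print('win',tri([(P,[504.4,168.2]),(Ps,[243.4,165.4])]),'needle',tri([(P,[518,180]),(Ps,[243.1,160.1])]))
E
```

```text
[-13.8   19.97   6.45]
[0.54313384 0.20136065 0.135     ] [0.54784868 0.19648375 0.189     ] [ 4.71483415 -4.87690694 54.        ]
win [0.53089137 0.29750679 0.09502219] needle [0.54144248 0.30768049 0.10644225]
```

apply_moves(increments=[{"x":-4,"y":4,"z":2,"ax":0,"ay":0,"az":0,"grip":0},{"x":-8,"y":9,"z":4,"ax":0,"ay":0,"az":0,"grip":0},{"x":-12,"y":14,"z":6,"ax":0,"ay":0,"az":0,"grip":0},{"x":-13.8,"y":19,"z":6.4,"ax":0,"ay":0,"az":0,"grip":0},{"x":-13.8,"y":24,"z":6.4,"ax":0,"ay":0,"az":0,"grip":0},{"x":-13.8,"y":24,"z":6.4,"ax":0,"ay":0,"az":0,"grip":0},{"x":-13.8,"y":24,"z":6.4,"ax":0,"ay":0,"az":0,"grip":0}])

```text
time_s: 7.88
eef_pos: [0.4758, -0.0483, 0.0612]
eef_rot: [-0.499, 0.503, 0.5, -0.498]
wrist_force: [0.4, 0.5, 0.6]
opening: 1.003
```

```bash

python3 - <<'E'
from h import *
o,p,R=tool(); print(o['time_s'],p,o['opening'],o['wrist_force'])
im,P=snap('wrist','w9')
print(proj(P,[p[0],p[1],.014]))
E
```

```text
7.875 [ 0.47575651 -0.04834747  0.0611723 ] 1.0031015741959133 [0.44676695 0.51565535 0.59789526]
[319.36026696 238.82107836]
```

View pics/w9.png

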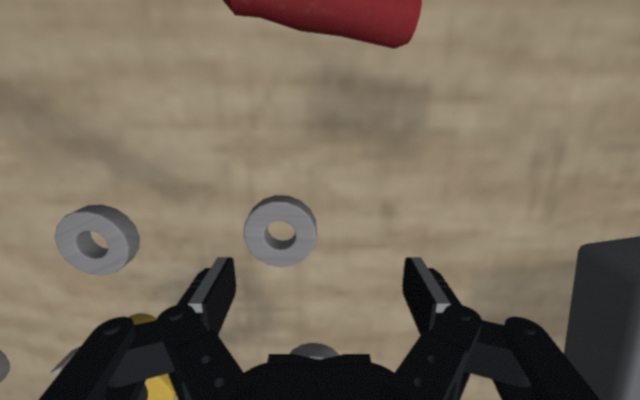

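apply_moves(increments=[{"x":-2.2,"y":1,"z":0.35,"ax":0,"ay":0,"az":0,"grip":0.2},{"x":-2.2,"y":3.0,"z":0.35,"ax":0,"ay":0,"az":0,"grip":0.2},{"x":-2.2,"y":3.8,"z":0.35,"ax":0,"ay":0,"az":0,"grip":0.3},{"x":-2.2,"y":3.8,"z":0.35,"ax":0,"ay":0,"az":0,"grip":0.3},{"x":-2.2,"y":3.8,"z":0.35,"ax":0,"ay":0,"az":0,"grip":0.38},{"x":-2.2,"y":3.8,"z":0.35,"ax":0,"ay":0,"az":0,"grip":0.38}])

```text
time_s: 8.68
eef_pos: [0.4737, -0.0706, 0.0247]
eef_rot: [-0.498, 0.504, 0.5, -0.498]
wrist_force: [-0.3, 0.6, -0.0]
opening: 0.623
```

```bash

python3 - <<'E'
from h import *
o,p,R=tool(); print(o['time_s'],p,o['opening'],o['wrist_force'])
im,P=snap('wrist','w10')
print(proj(P,[p[0],p[1],.014]))
E
```

```text
8.675 [ 0.47369551 -0.07057982  0.02465723] 0.6225356836972754 [-0.34214625  0.62595521 -0.00926703]
[319.07578669 274.72770956]
```

View pics/w10.png

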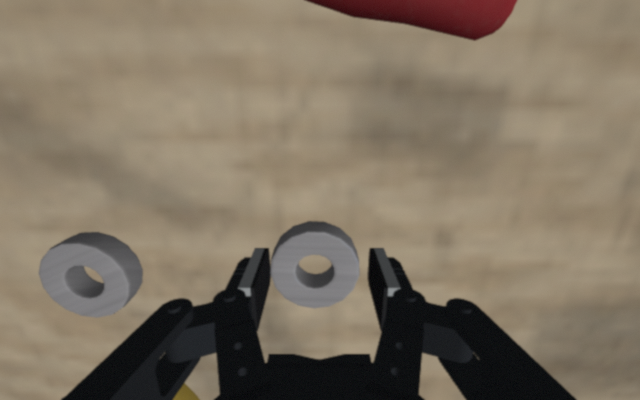

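apply_moves(increments=[{"x":-0.17,"y":0.05,"z":0.22,"ax":0,"ay":0,"az":0,"grip":0.4},{"x":-0.17,"y":0.05,"z":0.22,"ax":0,"ay":0,"az":0,"grip":0.6},{"x":-0.17,"y":0.05,"z":0.22,"ax":0,"ay":0,"az":0,"grip":1},{"x":-0.17,"y":0.05,"z":0.22,"ax":0,"ay":0,"az":0,"grip":1},{"x":-0.17,"y":0.05,"z":0.22,"ax":0,"ay":0,"az":0,"grip":1}])

```text
time_s: 9.35
eef_pos: [0.4713, -0.0725, 0.0247]
eef_rot: [-0.498, 0.504, 0.5, -0.498]
wrist_force: [-5.2, 1.1, 10.4]
opening: 0.511
```

```bash

python3 - <<'E'
from h import *
o,p,R=tool(); print(o['time_s'],p,o['opening'],o['wrist_force'])
im,P=snap('wrist','w11')
print(proj(P,[p[0],p[1],.014]))
E
```

```text
9.35 [ 0.47127354 -0.07248374  0.02469604] 0.5110798442126928 [-5.16474937  1.12374863 10.38469732]
[319.06952955 274.32208929]
```

View pics/w11.png

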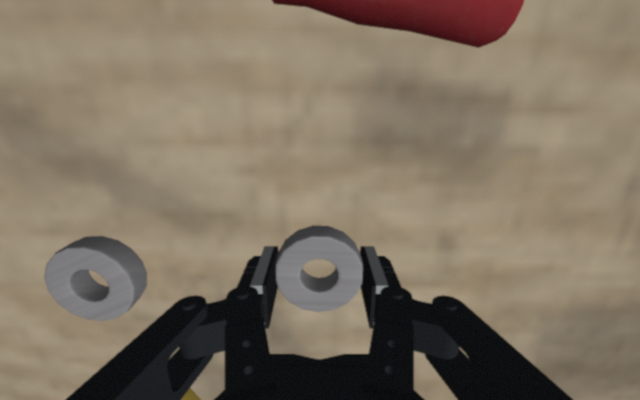

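apply_moves(increments=[{"x":0,"y":-1,"z":0,"ax":0,"ay":0,"az":0,"grip":1},{"x":0,"y":-3,"z":0,"ax":0,"ay":0,"az":0,"grip":1},{"x":0,"y":-5,"z":0,"ax":0,"ay":0,"az":0,"grip":1}])

```text
time_s: 9.78
eef_pos: [0.4706, -0.0722, 0.0753]
eef_rot: [-0.498, 0.504, 0.5, -0.498]
wrist_force: [-0.7, 0.1, -2.6]
opening: 0.509
```

```bash

python3 - <<'E'
from h import *
o,p,R=tool(); print(o['time_s'],p,o['opening'],o['wrist_force'])
im,P=snap('wrist','w12')
E
```

```text
9.775 [ 0.47055523 -0.07219693  0.0753486 ] 0.5092399438252578 [-0.66096884  0.0915794  -2.55250715]
```

View pics/w12.png

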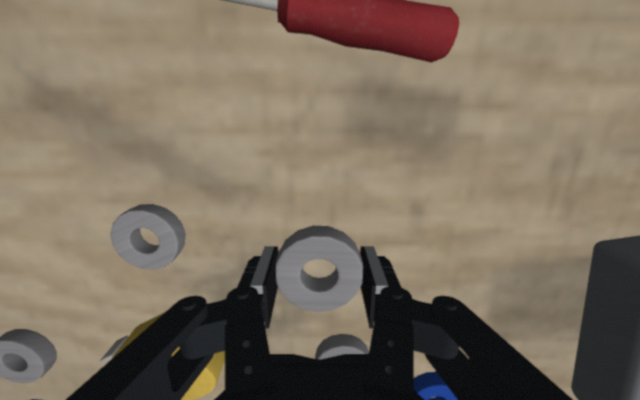

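```bash

python3 - <<'E'
import cv2
a=cv2.imread('pics/w12.png')
cv2.imwrite('pics/w12c.png',cv2.resize(a[215:320,250:390],(800,600),interpolation=cv2.INTER_CUBIC))
E
```

View pics/w12c.png

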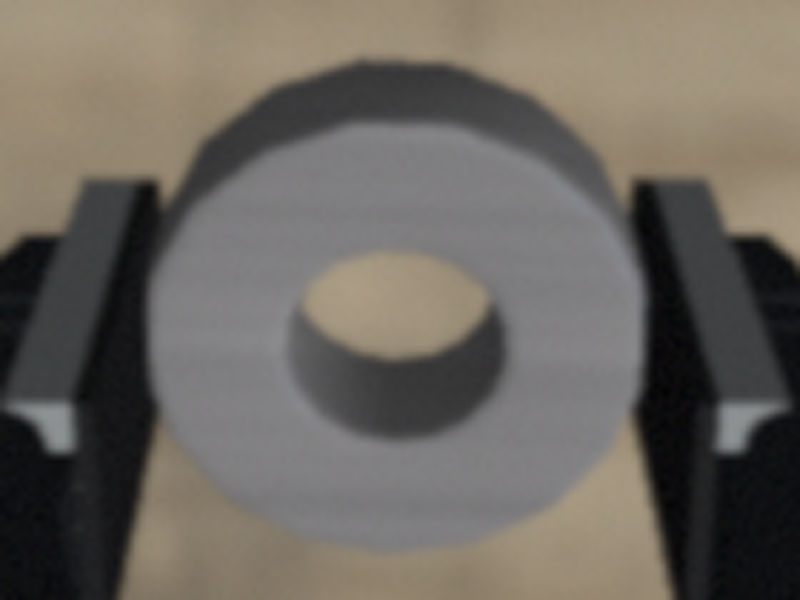

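apply_moves(increments=[{"x":2,"y":-4,"z":-1,"ax":0,"ay":0,"az":0,"grip":1},{"x":5,"y":-9,"z":-2.5,"ax":0,"ay":0,"az":0,"grip":1},{"x":9,"y":-13,"z":-4,"ax":0,"ay":0,"az":0,"grip":1},{"x":13,"y":-16,"z":-5.5,"ax":0,"ay":0,"az":0,"grip":1},{"x":17,"y":-17.5,"z":-7,"ax":0,"ay":0,"az":0,"grip":1},{"x":19.8,"y":-17.5,"z":-7.6,"ax":0,"ay":0,"az":0,"grip":1},{"x":19.8,"y":-17.5,"z":-7.6,"ax":0,"ay":0,"az":0,"grip":1},{"x":19.8,"y":-17.5,"z":-7.6,"ax":0,"ay":0,"az":0,"grip":1},{"x":19.8,"y":-17.5,"z":-7.6,"ax":0,"ay":0,"az":0,"grip":1}])

```text
time_s: 10.95
eef_pos: [0.5468, 0.1248, 0.2523]
eef_rot: [-0.497, 0.505, 0.5, -0.497]
wrist_force: [0.0, 0.2, -1.1]
opening: 0.514
```

```bash

python3 - <<'E'
from h import *
o,p,R=tool(); print(o['time_s'],p,o['opening'],o['wrist_force'],o['torque'],np.round(R,3))
im,P=snap('wrist','w13')
for i in range(3):
    print(ctrl.get_obs()['eef_pos'])
a=cv2.imread('pics/w13.png'); cv2.imwrite('pics/w13c.png',cv2.resize(a[150:300,280:500],(792,540),interpolation=cv2.INTER_CUBIC))
o,d=ray(P,[319.5,275.4]); c=R.T@(o-p); dd=R.T@d; print('bore tool',c+dd*(.0107-c[1])/dd[1])
E
```

```text
10.95 [0.54684533 0.1247544  0.25228478] 0.5137775612529549 [ 0.03617526  0.19062112 -1.10045523] [ 0.02496713 -0.01494237  0.00626535] [[ 0.005  0.01  -1.   ]
 [ 1.    -0.005  0.005]
 [-0.005 -1.    -0.01 ]]
[0.54694205 0.12479456 0.25241115]
[0.54694205 0.12479456 0.25241115]
[0.54694205 0.12479456 0.25241115]
bore tool [ 0.0002715   0.0107     -0.00077655]
```

View pics/w13.png

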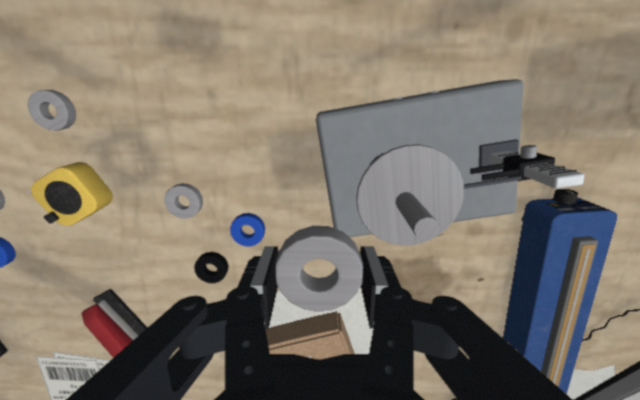

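View pics/w13c.png

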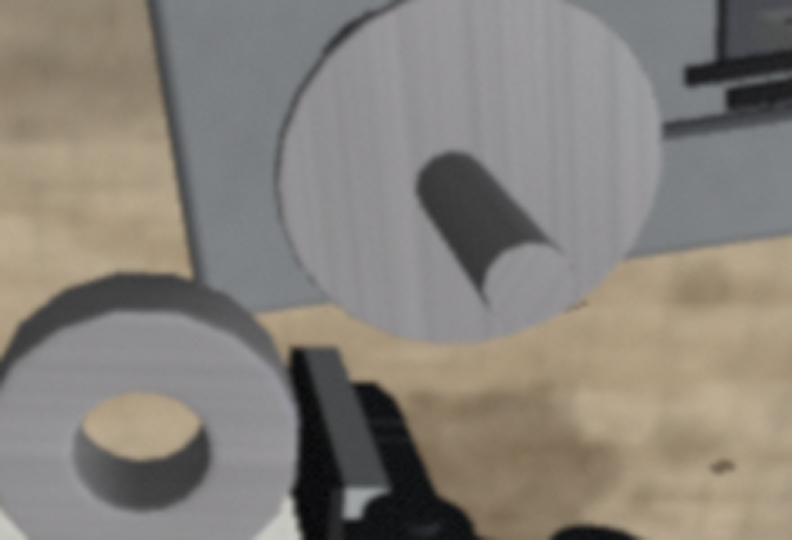

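```bash

python3 - <<'E'
from h import *
P=vision.camera_params('wrist'); o,p,R=tool()
top=at_z(P,[426.9,228.9],.189); bore=p+R@np.array([.00027,.0107,-.0008]); pan=at_z(P,[280+468/3.6,150+170/3.6],.135)
# pan ellipse: bounds left 278 right 662 top -3 bottom 343
print('top',top,'bore',bore,'pan',pan); d=top-bore; d[2]=0; print('shift cm',100*R.T@d)
E
```

```text
top [0.5472341  0.19687905 0.189     ] bore [0.54785557 0.1250058  0.24171892] pan [0.54383455 0.20063216 0.135     ]
shift cm [ 7.18679978 -0.03727743  0.1001039 ]
```

apply_moves(increments=[{"x":3.6,"y":0,"z":0.1,"ax":0.01,"ay":0,"az":-0.005,"grip":1},{"x":7.2,"y":0,"z":0.1,"ax":0.01,"ay":0,"az":-0.005,"grip":1},{"x":7.2,"y":2,"z":0.1,"ax":0.01,"ay":0,"az":-0.005,"grip":1},{"x":7.2,"y":2.7,"z":0.1,"ax":0.01,"ay":0,"az":-0.005,"grip":1},{"x":7.2,"y":2.7,"z":0.1,"ax":0.01,"ay":0,"az":-0.005,"grip":1},{"x":7.2,"y":2.7,"z":0.1,"ax":0.01,"ay":0,"az":-0.005,"grip":1}])

```text
time_s: 11.75
eef_pos: [0.5471, 0.1961, 0.2258]
eef_rot: [-0.501, 0.502, 0.499, -0.498]
wrist_force: [-0.1, -0.3, -1.9]
opening: 0.513
```

```bash

python3 - <<'E'
from h import *
o,p,R=tool(); print(o['time_s'],p,o['opening'],o['wrist_force'],o['torque'],np.round(R,3))
im,P=snap('wrist','w14')
print(100*R.T@(np.array([.5475,.1967,p[2]])-(p+R@np.array([.00027,0,-.0008]))))
a=cv2.imread('pics/w14.png'); cv2.imwrite('pics/w14c.png',cv2.resize(a[140:320,230:470],(800,600),interpolation=cv2.INTER_CUBIC))
E
```

```text
11.75 [0.54712199 0.19608329 0.22576474] 0.5125565735710782 [-0.05323281 -0.27748368 -1.94009488] [ 0.00197933 -0.04148384 -0.04145844] [[ 0.006  0.002 -1.   ]
 [ 1.     0.     0.006]
 [ 0.    -1.    -0.002]]
[3.49092076e-02 6.13270547e-05 4.25910335e-02]
```

View pics/w14c.png

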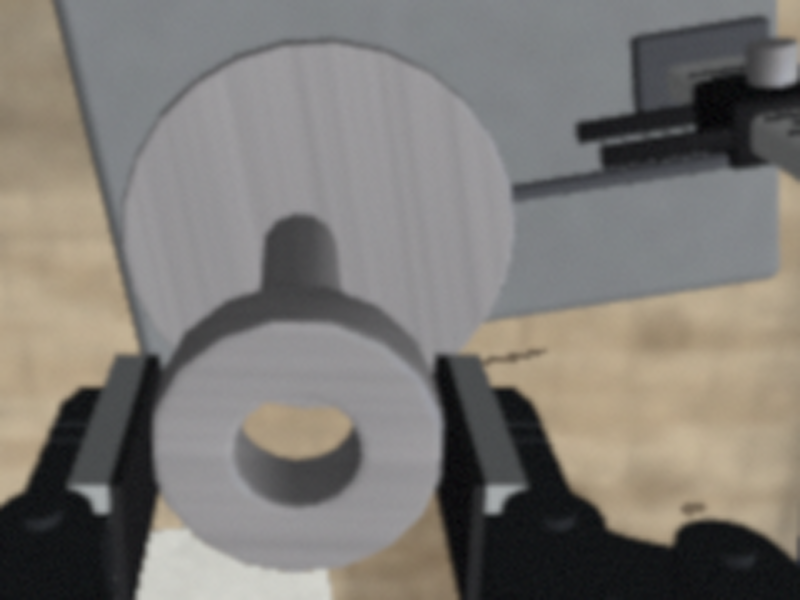

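apply_moves(increments=[{"x":0.03,"y":0.8,"z":0.04,"ax":0,"ay":0,"az":0,"grip":1},{"x":0.03,"y":1.2,"z":0.04,"ax":0,"ay":0,"az":0,"grip":1},{"x":0.03,"y":1.6,"z":0.04,"ax":0,"ay":0,"az":0,"grip":1},{"x":0.03,"y":2.0,"z":0.04,"ax":0,"ay":0,"az":0,"grip":1},{"x":0.03,"y":2.0,"z":0.04,"ax":0,"ay":0,"az":0,"grip":1}])

```text
time_s: 12.42
eef_pos: [0.5466, 0.1965, 0.2054]
eef_rot: [-0.501, 0.502, 0.499, -0.498]
wrist_force: [0.9, 0.2, -1.6]
opening: 0.51
```

```bash

python3 - <<'E'
from h import *
o,p,R=tool(); print(o['time_s'],p,o['opening'],o['wrist_force'],o['torque'],np.round(R,3))
im,P=snap('wrist','w15')
a=cv2.imread('pics/w15.png'); cv2.imwrite('pics/w15c.png',cv2.resize(a[140:320,230:470],(800,600),interpolation=cv2.INTER_CUBIC))
E
```

```text
12.425 [0.54656078 0.19646183 0.20536618] 0.5101170617294457 [ 0.93206664  0.18772356 -1.57263118] [-0.00931043  0.04575905  0.00418263] [[ 0.006  0.001 -1.   ]
 [ 1.    -0.     0.006]
 [-0.    -1.    -0.001]]
```

View pics/w15c.png

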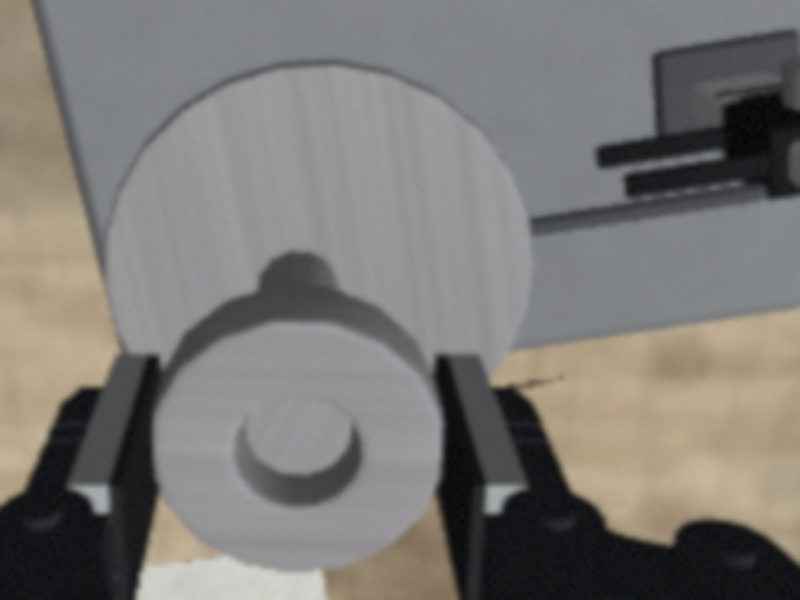

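apply_moves(increments=[{"x":0,"y":0.7,"z":0,"ax":0,"ay":0,"az":0,"grip":1},{"x":0,"y":1.4,"z":0,"ax":0,"ay":0,"az":0,"grip":1},{"x":0,"y":2.0,"z":0,"ax":0,"ay":0,"az":0,"grip":1},{"x":0,"y":2.0,"z":0,"ax":0,"ay":0,"az":0,"grip":1}])

```text
time_s: 12.98
eef_pos: [0.5464, 0.1964, 0.1848]
eef_rot: [-0.501, 0.502, 0.498, -0.498]
wrist_force: [0.7, 0.9, -1.1]
opening: 0.509
```

```bash

python3 - <<'E'
from h import *
o,p,R=tool(); print(o['time_s'],p,o['opening'],o['wrist_force'],o['torque'],np.round(R,3))
im,P=snap('wrist','w16')
a=cv2.imread('pics/w16.png'); cv2.imwrite('pics/w16c.png',cv2.resize(a[140:320,230:470],(800,600),interpolation=cv2.INTER_CUBIC))
E
```

```text
12.975 [0.54636911 0.19639057 0.18482861] 0.5085122192057895 [ 0.70560341  0.89142028 -1.13698186] [-0.0524418  -0.00588759  0.04357493] [[ 0.006  0.    -1.   ]
 [ 1.    -0.     0.006]
 [-0.    -1.    -0.   ]]
```

View pics/w16c.png

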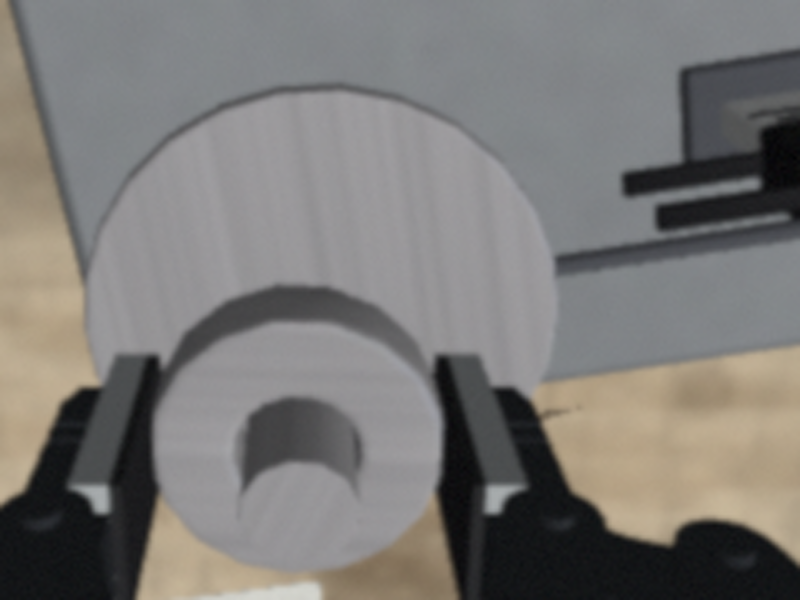

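apply_moves(increments=[{"x":0,"y":0.9,"z":0,"ax":0,"ay":0,"az":0,"grip":1},{"x":0,"y":1.8,"z":0,"ax":0,"ay":0,"az":0,"grip":1},{"x":0,"y":2.7,"z":0,"ax":0,"ay":0,"az":0,"grip":1},{"x":0,"y":3.3,"z":0,"ax":0,"ay":0,"az":0,"grip":1},{"x":0,"y":3.6,"z":0,"ax":0,"ay":0,"az":0,"grip":1},{"x":0,"y":3.6,"z":0,"ax":0,"ay":0,"az":0,"grip":1}])

```text
time_s: 13.78
eef_pos: [0.5466, 0.1964, 0.1492]
eef_rot: [-0.501, 0.502, 0.499, -0.498]
wrist_force: [0.1, -0.3, 0.3]
opening: 0.516
```

```bash

python3 - <<'E'
from h import *
o,p,R=tool(); print(o['time_s'],p,o['opening'],o['wrist_force'],o['torque'],np.round(R,3))
im,P=snap('wrist','w17')
a=cv2.imread('pics/w17.png'); cv2.imwrite('pics/w17c.png',cv2.resize(a[140:320,230:470],(800,600),interpolation=cv2.INTER_CUBIC))
E
```

```text
13.775 [0.54662604 0.19641636 0.14917402] 0.515656906821219 [ 0.08543382 -0.3428158   0.34812229] [-0.02264903  0.10403036 -0.02892467] [[ 0.006  0.001 -1.   ]
 [ 1.    -0.     0.006]
 [-0.    -1.    -0.001]]
```

View pics/w17c.png

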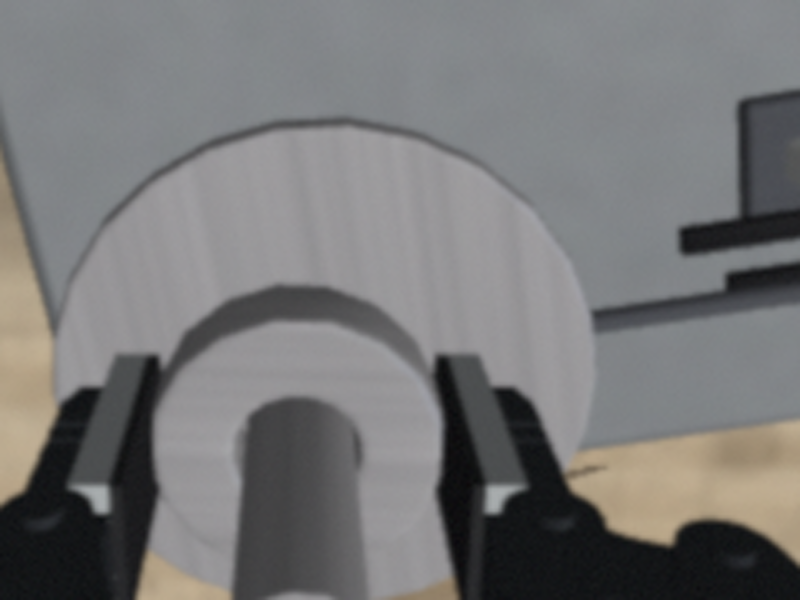

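apply_moves(increments=[{"x":0,"y":0,"z":0,"ax":0,"ay":0,"az":0,"grip":0.4},{"x":0,"y":0,"z":0,"ax":0,"ay":0,"az":0,"grip":0.3},{"x":0,"y":0,"z":0,"ax":0,"ay":0,"az":0,"grip":0.3},{"x":0,"y":-1,"z":0,"ax":0,"ay":0,"az":0,"grip":0.3},{"x":0,"y":-5,"z":0,"ax":0,"ay":0,"az":0,"grip":0.3},{"x":0,"y":-10,"z":0,"ax":0,"ay":0,"az":0,"grip":0.3},{"x":-4,"y":-13,"z":0,"ax":0,"ay":0,"az":0,"grip":0.3},{"x":-8,"y":-13,"z":0,"ax":0,"ay":0,"az":0,"grip":0.3},{"x":-8,"y":-13,"z":0,"ax":0,"ay":0,"az":0,"grip":0.3}])

```text
time_s: 14.95
eef_pos: [0.5466, 0.1143, 0.2809]
eef_rot: [-0.501, 0.503, 0.498, -0.497]
wrist_force: [0.3, 1.2, 0.6]
opening: 0.701
```

```bash

python3 - <<'E'
from h import *
o,p,R=tool(); print(o['time_s'],p,o['opening'],o['wrist_force'],np.round(R,3))
im,P=snap('wrist','w18'); ims,Ps=snap('scene','s18')
a=cv2.imread('pics/w18.png'); cv2.imwrite('pics/w18c.png',cv2.resize(a[120:270,340:600],(780,450),interpolation=cv2.INTER_CUBIC))
a=cv2.imread('pics/s18.png'); cv2.imwrite('pics/s18c.png',cv2.resize(a[140:220,210:310],(750,600),interpolation=cv2.INTER_CUBIC))
for q in ['needle_tip','window']:
    for r in pinpoint('scene',q)[:2]: print(q,r)
    for r in pinpoint('wrist',q)[:2]: print('w',q,r)
E
```

```text
14.95 [0.54655597 0.11432815 0.28087703] 0.700660444015427 [0.34119932 1.19095402 0.56692978] [[ 0.009  0.003 -1.   ]
 [ 1.    -0.001  0.009]
 [-0.001 -1.    -0.003]]
needle_tip {'xy': [243.5, 163.6], 'p': 0.89}
w needle_tip {'xy': [501.0, 169.1], 'p': 0.67}
window {'xy': [244.7, 164.9], 'p': 0.66}
w window {'xy': [492.6, 161.2], 'p': 0.69}
```

View pics/w18.png

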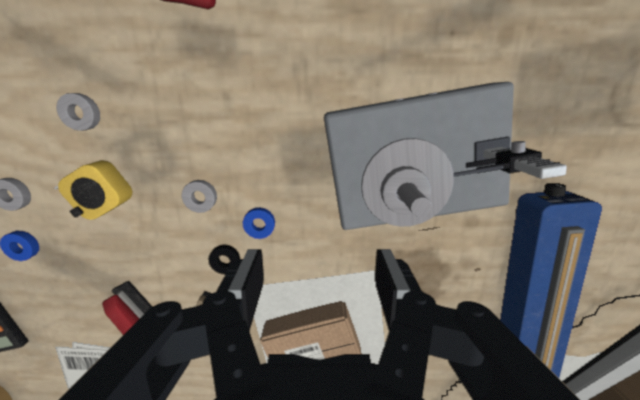

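View pics/s18c.png

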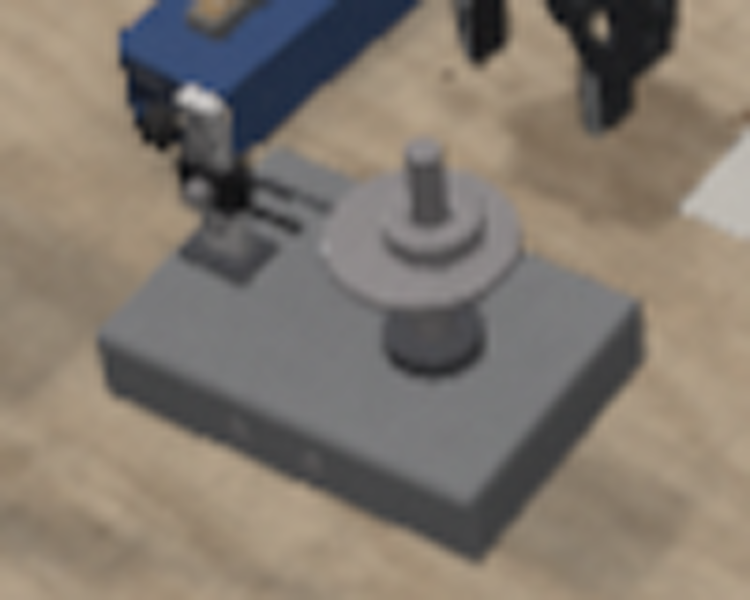

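```bash

python3 - <<'E'
from h import *
Ps=vision.camera_params('scene')
for z in [.126,.113,.1,.086]: print(z,proj(Ps,[.532,.294,z]))
a=cv2.imread('pics/scene0.png'); b=cv2.imread('pics/s18.png')
cv2.imwrite('pics/cmp.png',np.hstack([cv2.resize(i[150:180,225:265],(400,300),interpolation=cv2.INTER_CUBIC) for i in (a,b)]))
a=cv2.imread('pics/w8.png'); b=cv2.imread('pics/w18.png')
cv2.imwrite('pics/cmp2.png',np.vstack([cv2.resize(a[150:190,450:580],(780,240),interpolation=cv2.INTER_CUBIC),cv2.resize(b[140:180,440:570],(780,240),interpolation=cv2.INTER_CUBIC)]))
E
```

```text
0.126 [243.55380355 159.41454065]
0.113 [244.00555675 162.12888205]
0.1 [244.45188087 164.81060308]
0.086 [244.92657759 167.66279974]
```

View pics/cmp.png

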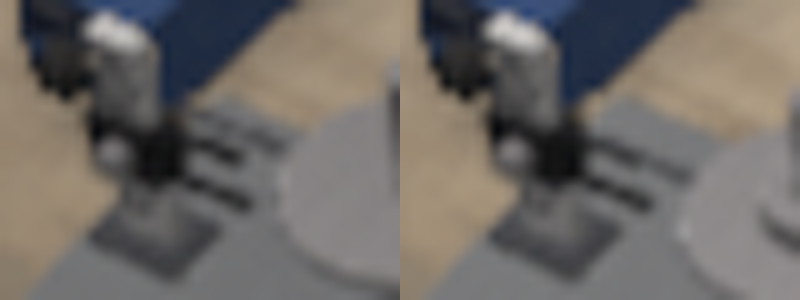

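View pics/cmp2.png

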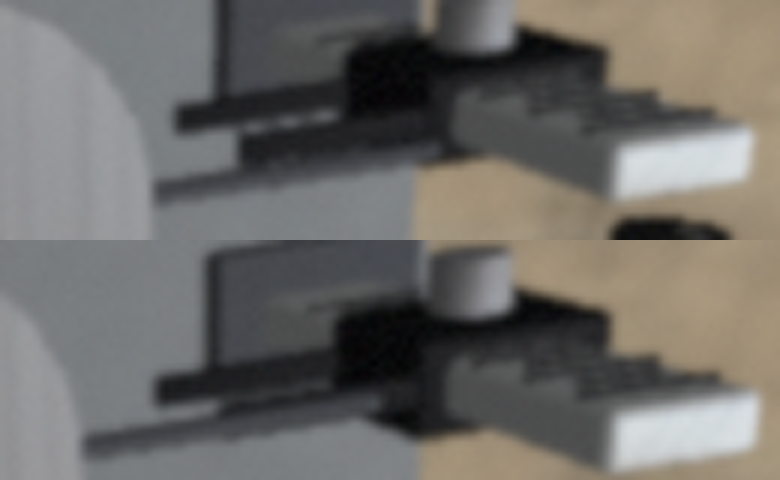

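```bash

python3 - <<'E'
from h import *
P=vision.camera_params('wrist'); o,p,R=tool()
T=at_z(P,[199.5,196],.012); print(T,cm([T[0],T[1],.07]))
E
```

```text
[ 0.59022776 -0.04680554  0.012     ] [-16.4   20.92  -4.5 ]
```

apply_moves(increments=[{"x":-5.5,"y":0,"z":-1.5,"ax":0,"ay":0,"az":0,"grip":0.2},{"x":-11,"y":3,"z":-3,"ax":0,"ay":0,"az":0,"grip":0.2},{"x":-16.4,"y":6,"z":-4.5,"ax":0,"ay":0,"az":0,"grip":0.2},{"x":-16.4,"y":12,"z":-4.5,"ax":0,"ay":0,"az":0,"grip":0.2},{"x":-16.4,"y":18,"z":-4.5,"ax":0,"ay":0,"az":0,"grip":0.2},{"x":-16.4,"y":21,"z":-4.5,"ax":0,"ay":0,"az":0,"grip":0.2},{"x":-16.4,"y":21,"z":-4.5,"ax":0,"ay":0,"az":0,"grip":0.2},{"x":-16.4,"y":21,"z":-4.5,"ax":0,"ay":0,"az":0,"grip":0.2},{"x":-16.4,"y":21,"z":-4.5,"ax":0,"ay":0,"az":0,"grip":0.2}])

```text
time_s: 16.38
eef_pos: [0.5919, -0.047, 0.0715]
eef_rot: [-0.5, 0.502, 0.5, -0.498]
wrist_force: [0.0, 0.7, 1.1]
opening: 0.8
```

```bash

python3 - <<'E'
from h import *
o,p,R=tool(); print(o['time_s'],p,o['opening'],o['wrist_force'],np.round(R,3))
im,P=snap('wrist','w19')
print(proj(P,[p[0],p[1],.014]))
E
```

```text
16.375 [ 0.59188772 -0.04697819  0.07151439] 0.8001140339795884 [0.02988617 0.70852773 1.0570567 ] [[ 0.004  0.004 -1.   ]
 [ 1.    -0.001  0.004]
 [-0.001 -1.    -0.004]]
[319.04700011 233.65918232]
```

View pics/w19.png

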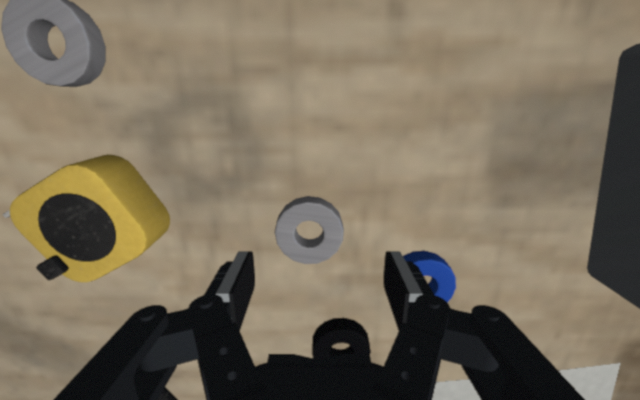

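apply_moves(increments=[{"x":-0.57,"y":0.5,"z":0.13,"ax":0,"ay":0,"az":0,"grip":0.35},{"x":-0.57,"y":2.5,"z":0.13,"ax":0,"ay":0,"az":0,"grip":0.35},{"x":-0.57,"y":4.7,"z":0.13,"ax":0,"ay":0,"az":0,"grip":0.35},{"x":-0.57,"y":4.7,"z":0.13,"ax":0,"ay":0,"az":0,"grip":0.35},{"x":-0.57,"y":4.7,"z":0.13,"ax":0,"ay":0,"az":0,"grip":0.35}])

```text
time_s: 17.05
eef_pos: [0.5899, -0.0527, 0.0234]
eef_rot: [-0.501, 0.502, 0.499, -0.498]
wrist_force: [-0.7, -0.3, 0.4]
opening: 0.65
```

```bash

python3 - <<'E'
from h import *
o,p,R=tool(); print(o['time_s'],p,o['opening'],o['wrist_force'],np.round(R,3))
im,P=snap('wrist','w20')
print(proj(P,[p[0],p[1],.014]))
a=cv2.imread('pics/w20.png'); cv2.imwrite('pics/w20c.png',cv2.resize(a[200:320,240:400],(800,600),interpolation=cv2.INTER_CUBIC))
E
```

```text
17.05 [ 0.58985797 -0.05265042  0.02343571] 0.6501191119863502 [-0.72220774 -0.27186028  0.43331136] [[ 0.005  0.002 -1.   ]
 [ 1.    -0.     0.005]
 [-0.    -1.    -0.002]]
[319.05033885 275.00721016]
```

View pics/w20c.png

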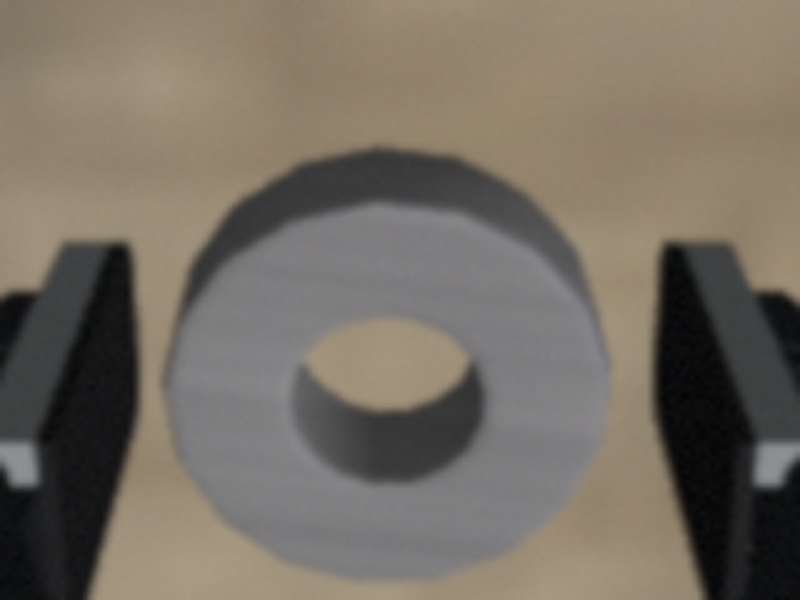

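apply_moves(increments=[{"x":-0.06,"y":-0.1,"z":-0.18,"ax":0,"ay":0,"az":0,"grip":0.4},{"x":-0.06,"y":-0.1,"z":-0.18,"ax":0,"ay":0,"az":0,"grip":0.6},{"x":-0.06,"y":-0.1,"z":-0.18,"ax":0,"ay":0,"az":0,"grip":1},{"x":-0.06,"y":-0.1,"z":-0.18,"ax":0,"ay":0,"az":0,"grip":1},{"x":-0.06,"y":-0.1,"z":-0.18,"ax":0,"ay":0,"az":0,"grip":1}])

```text
time_s: 17.73
eef_pos: [0.5924, -0.0535, 0.0257]
eef_rot: [-0.5, 0.502, 0.5, -0.498]
wrist_force: [-1.7, 0.3, 5.8]
opening: 0.509
```

```bash

python3 - <<'E'
from h import *
o,p,R=tool(); print(o['time_s'],p,o['opening'],o['wrist_force'])
E
```

```text
17.725 [ 0.59243696 -0.05346668  0.02571348] 0.509495465567575 [-1.73207476  0.31274002  5.75591555]
```

apply_moves(increments=[{"x":0,"y":-1,"z":0,"ax":0,"ay":0,"az":0,"grip":1},{"x":0,"y":-5,"z":0.5,"ax":0,"ay":0,"az":0,"grip":1},{"x":2,"y":-10,"z":1.5,"ax":0,"ay":0,"az":0,"grip":1},{"x":5,"y":-15,"z":2.5,"ax":0,"ay":0,"az":0,"grip":1},{"x":9,"y":-19,"z":3.5,"ax":0,"ay":0,"az":0,"grip":1},{"x":13.5,"y":-22.4,"z":4.6,"ax":0,"ay":0,"az":0,"grip":1},{"x":17.8,"y":-22.4,"z":4.6,"ax":0,"ay":0,"az":0,"grip":1},{"x":17.8,"y":-22.4,"z":4.6,"ax":0,"ay":0,"az":0,"grip":1},{"x":17.8,"y":-22.4,"z":4.6,"ax":0,"ay":0,"az":0,"grip":1},{"x":17.8,"y":-22.4,"z":4.6,"ax":0,"ay":0,"az":0,"grip":1}])

```text
time_s: 18.98
eef_pos: [0.5462, 0.1239, 0.2489]
eef_rot: [-0.5, 0.503, 0.499, -0.498]
wrist_force: [-1.2, 0.3, -1.9]
opening: 0.505
```

```bash

python3 - <<'E'
from h import *
o,p,R=tool(); print(o['time_s'],p,o['opening'],o['wrist_force'],o['torque'],np.round(R,3))
im,P=snap('wrist','w21'); print(ctrl.get_obs()['eef_pos'])
a=cv2.imread('pics/w21.png'); cv2.imwrite('pics/w21c.png',cv2.resize(a[150:300,280:500],(792,540),interpolation=cv2.INTER_CUBIC))
cv2.imwrite('pics/w21d.png',cv2.resize(a[215:320,250:390],(800,600),interpolation=cv2.INTER_CUBIC))
E
```

```text
18.975 [0.5462301  0.12390209 0.24889812] 0.5046980633444663 [-1.16479606  0.27859659 -1.85375002] [-0.02089803 -0.02199606  0.00060665] [[ 0.006  0.003 -1.   ]
 [ 1.    -0.001  0.006]
 [-0.001 -1.    -0.003]]
[0.54629818 0.12386363 0.2489292 ]
```

View pics/w21c.png

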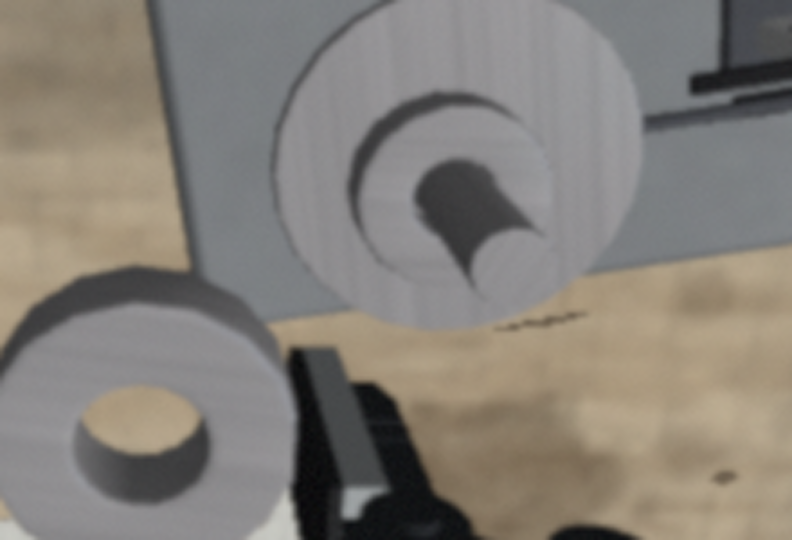

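View pics/w21d.png

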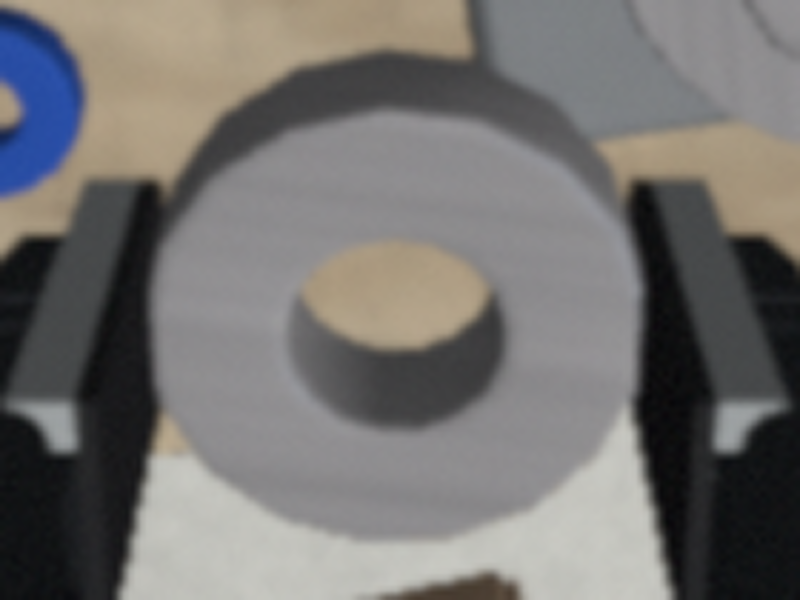

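```bash

python3 - <<'E'
from h import *
P=vision.camera_params('wrist'); o,p,R=tool()
og,d=ray(P,[319.5,273.6]); c=R.T@(og-p); dd=R.T@d; b=c+dd*(.0117-c[1])/dd[1]; bore=p+R@b
top=at_z(P,[422.5,225],.1757); print('top',top,'bore',bore,b); d=top-bore; d[2]=0; print('shift cm',100*R.T@d)
E
```

```text
top [0.54790904 0.19675742 0.1757    ] bore [0.54651052 0.12408305 0.23722954] [ 0.00023544  0.0117     -0.00017224]
shift cm [ 7.26815597 -0.00882795 -0.09504553]
```

apply_moves(increments=[{"x":3.6,"y":0,"z":-0.05,"ax":0.003,"ay":0,"az":0,"grip":1},{"x":7.27,"y":0,"z":-0.1,"ax":0.003,"ay":0,"az":0,"grip":1},{"x":7.27,"y":2,"z":-0.1,"ax":0.003,"ay":0,"az":0,"grip":1},{"x":7.27,"y":3.6,"z":-0.1,"ax":0.003,"ay":0,"az":0,"grip":1},{"x":7.27,"y":3.6,"z":-0.1,"ax":0.003,"ay":0,"az":0,"grip":1},{"x":7.27,"y":3.6,"z":-0.1,"ax":0.003,"ay":0,"az":0,"grip":1}])

```text
time_s: 19.77
eef_pos: [0.5483, 0.1958, 0.2132]
eef_rot: [-0.501, 0.502, 0.498, -0.498]
wrist_force: [1.6, 0.2, -1.3]
opening: 0.509
```

```bash

python3 - <<'E'
from h import *
o,p,R=tool(); print(o['time_s'],p,o['opening'],o['wrist_force'],o['torque'],np.round(R,3))
im,P=snap('wrist','w22')
print(100*R.T@(np.array([.5479,.19676,p[2]])-(p+R@np.array([.00023,0,-.0002]))))
a=cv2.imread('pics/w22.png'); cv2.imwrite('pics/w22c.png',cv2.resize(a[140:320,230:470],(800,600),interpolation=cv2.INTER_CUBIC))
E
```

```text
19.775 [0.54829626 0.19584472 0.21318392] 0.5086060184306669 [ 1.59039035  0.22867708 -1.33604986] [ 0.00535537 -0.0088291   0.04629977] [[ 0.007  0.001 -1.   ]
 [ 1.    -0.001  0.007]
 [-0.001 -1.    -0.001]]
[ 0.06823496 -0.00013978  0.06029631]
```

View pics/w22c.png

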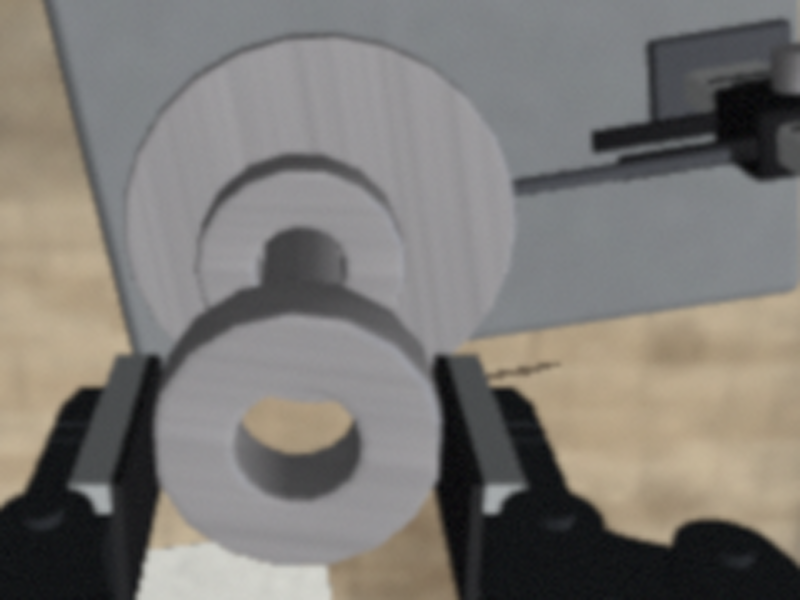

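apply_moves(increments=[{"x":0.06,"y":0.6,"z":0.04,"ax":0,"ay":0,"az":0,"grip":1},{"x":0.06,"y":1.1,"z":0.04,"ax":0,"ay":0,"az":0,"grip":1},{"x":0.06,"y":1.6,"z":0.04,"ax":0,"ay":0,"az":0,"grip":1},{"x":0.06,"y":2.1,"z":0.04,"ax":0,"ay":0,"az":0,"grip":1},{"x":0.06,"y":2.1,"z":0.04,"ax":0,"ay":0,"az":0,"grip":1}])

```text
time_s: 20.45
eef_pos: [0.5477, 0.1966, 0.1919]
eef_rot: [-0.501, 0.502, 0.498, -0.499]
wrist_force: [-0.8, 0.2, -0.1]
opening: 0.508
```

```bash

python3 - <<'E'
from h import *
o,p,R=tool(); print(o['time_s'],p,o['opening'],o['wrist_force'],o['torque'],np.round(R,3))
im,P=snap('wrist','w23')
a=cv2.imread('pics/w23.png'); cv2.imwrite('pics/w23c.png',cv2.resize(a[140:320,230:470],(800,600),interpolation=cv2.INTER_CUBIC))
E
```

```text
20.45 [0.54767375 0.19656737 0.19190056] 0.5077558173000584 [-0.76073088  0.23717137 -0.13144387] [ 0.00814705  0.17776546 -0.00282832] [[ 0.007  0.    -1.   ]
 [ 1.    -0.001  0.007]
 [-0.001 -1.    -0.   ]]
```

View pics/w23c.png

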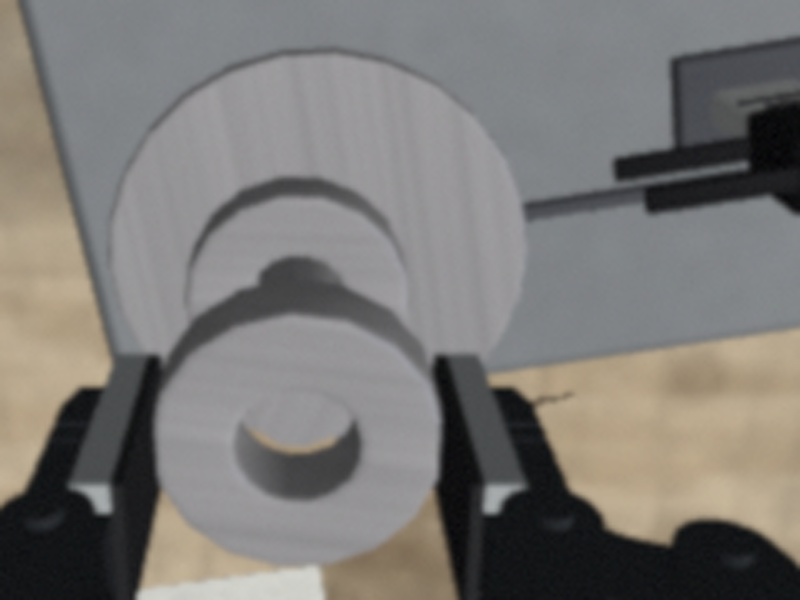

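apply_moves(increments=[{"x":0,"y":-0.2,"z":0.05,"ax":0,"ay":0,"az":0,"grip":1},{"x":0,"y":-0.2,"z":0.1,"ax":0,"ay":0,"az":0,"grip":1},{"x":0,"y":-0.2,"z":0.1,"ax":0,"ay":0,"az":0,"grip":1}])

```text
time_s: 20.88
eef_pos: [0.5468, 0.1966, 0.1943]
eef_rot: [-0.501, 0.502, 0.498, -0.498]
wrist_force: [-0.5, -0.6, -1.2]
opening: 0.507
```

```bash

python3 - <<'E'
from h import *
o,p,R=tool(); print(o['time_s'],p,o['opening'],o['wrist_force'],o['torque'],np.round(R,3))
im,P=snap('wrist','w24')
a=cv2.imread('pics/w24.png'); cv2.imwrite('pics/w24c.png',cv2.resize(a[140:320,230:470],(800,600),interpolation=cv2.INTER_CUBIC))
E
```

```text
20.875 [0.54676538 0.19664875 0.19433191] 0.5066651629650706 [-0.51416689 -0.61436332 -1.17222489] [-0.01032581  0.08519388 -0.00744607] [[ 0.007  0.001 -1.   ]
 [ 1.    -0.001  0.007]
 [-0.001 -1.    -0.001]]
```

View pics/w24c.png

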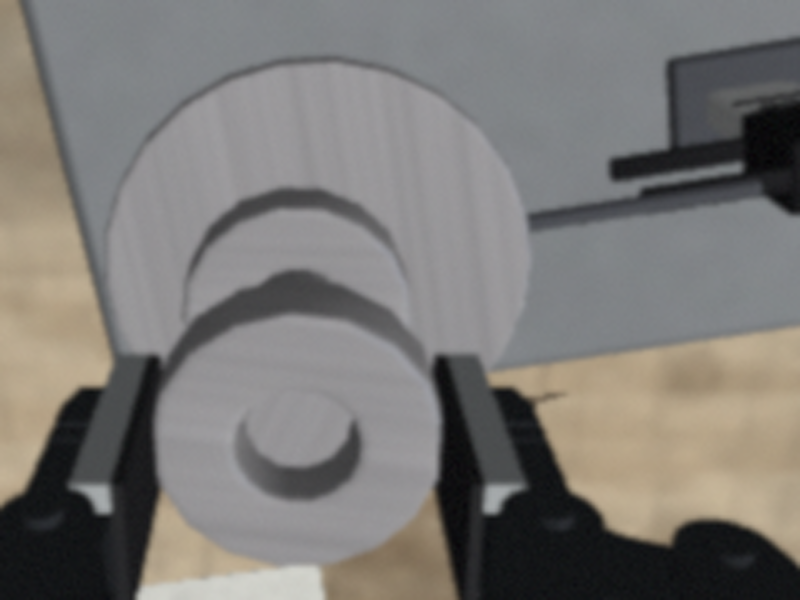

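apply_moves(increments=[{"x":0,"y":0.7,"z":0,"ax":0,"ay":0,"az":0,"grip":1},{"x":0,"y":1.4,"z":0,"ax":0,"ay":0,"az":0,"grip":1},{"x":0,"y":2.0,"z":0,"ax":0,"ay":0,"az":0,"grip":1},{"x":0,"y":2.0,"z":0,"ax":0,"ay":0,"az":0,"grip":1}])

```text
time_s: 21.42
eef_pos: [0.5462, 0.1965, 0.1733]
eef_rot: [-0.502, 0.502, 0.498, -0.499]
wrist_force: [-0.3, -0.6, -0.6]
opening: 0.507
```

```bash

python3 - <<'E'
from h import *
o,p,R=tool(); print(o['time_s'],p,o['opening'],o['wrist_force'],o['torque'],np.round(R,3))
im,P=snap('wrist','w25')
a=cv2.imread('pics/w25.png'); cv2.imwrite('pics/w25c.png',cv2.resize(a[140:320,230:470],(800,600),interpolation=cv2.INTER_CUBIC))
E
```

```text
21.425 [0.54624672 0.19651603 0.17331913] 0.5073861936287792 [-0.27541193 -0.5704672  -0.55255126] [-0.01592206  0.05351627 -0.02727799] [[ 0.007 -0.001 -1.   ]
 [ 1.    -0.001  0.007]
 [-0.001 -1.     0.001]]
```

View pics/w25c.png

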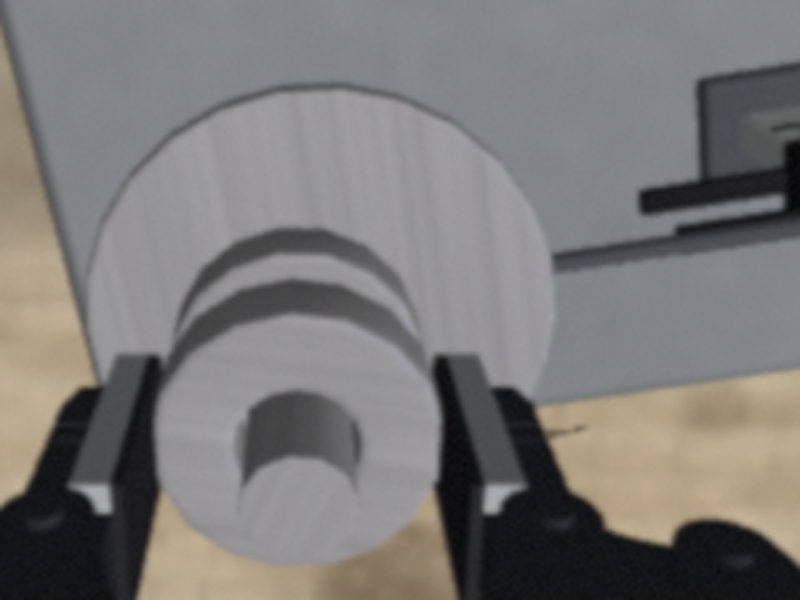

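apply_moves(increments=[{"x":0,"y":0.8,"z":0,"ax":0,"ay":0,"az":0,"grip":1},{"x":0,"y":1.6,"z":0,"ax":0,"ay":0,"az":0,"grip":1},{"x":0,"y":2.2,"z":0,"ax":0,"ay":0,"az":0,"grip":1},{"x":0,"y":2.5,"z":0,"ax":0,"ay":0,"az":0,"grip":1},{"x":0,"y":2.5,"z":0,"ax":0,"ay":0,"az":0,"grip":1}])

```text
time_s: 22.1
eef_pos: [0.5463, 0.1965, 0.1486]
eef_rot: [-0.502, 0.502, 0.498, -0.499]
wrist_force: [-1.6, -0.2, 0.2]
opening: 0.511
```

```bash

python3 - <<'E'
from h import *
o,p,R=tool(); print(o['time_s'],p,o['opening'],o['wrist_force'],o['torque'],np.round(R,3))
im,P=snap('wrist','w26')
a=cv2.imread('pics/w26.png'); cv2.imwrite('pics/w26c.png',cv2.resize(a[140:320,230:470],(800,600),interpolation=cv2.INTER_CUBIC))
E
```

```text
22.1 [0.54633926 0.19647133 0.14856325] 0.5109353215515182 [-1.55103928 -0.19088674  0.24407871] [-0.05225619  0.10457741 -0.01712654] [[ 0.007 -0.001 -1.   ]
 [ 1.    -0.001  0.007]
 [-0.001 -1.     0.001]]
```

View pics/w26c.png

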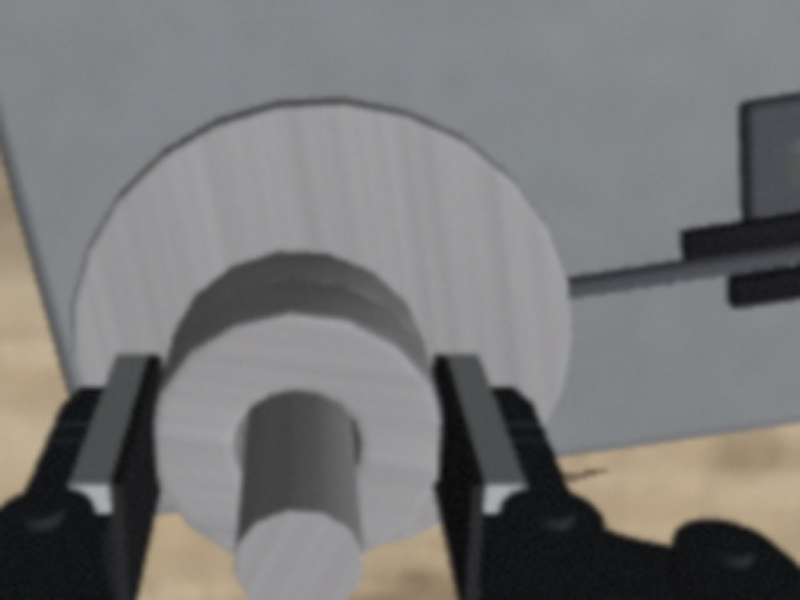

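Stacked flat, and the needle is now between the jaws. Release and retreat.

apply_moves(increments=[{"x":0,"y":0,"z":0,"ax":0,"ay":0,"az":0,"grip":0.4},{"x":0,"y":0,"z":0,"ax":0,"ay":0,"az":0,"grip":0.3},{"x":0,"y":0,"z":0,"ax":0,"ay":0,"az":0,"grip":0.3},{"x":0,"y":-1,"z":0,"ax":0,"ay":0,"az":0,"grip":0.3},{"x":0,"y":-5,"z":0,"ax":0,"ay":0,"az":0,"grip":0.3},{"x":0,"y":-10,"z":0,"ax":0,"ay":0,"az":0,"grip":0.3},{"x":-4,"y":-13,"z":0,"ax":0,"ay":0,"az":0,"grip":0.3},{"x":-8,"y":-13,"z":0,"ax":0,"ay":0,"az":0,"grip":0.3},{"x":-8,"y":-13,"z":0,"ax":0,"ay":0,"az":0,"grip":0.3},{"x":-8,"y":-13,"z":0,"ax":0,"ay":0,"az":0,"grip":0.3}])

```text
time_s: 23.4
eef_pos: [0.5459, 0.1169, 0.2793]
eef_rot: [-0.502, 0.502, 0.498, -0.498]
wrist_force: [-0.3, -1.1, 0.0]
opening: 0.698
```

```bash

python3 - <<'E'
from h import *
o,p,R=tool(); print(o['time_s'],p,o['opening'],o['wrist_force'])
im,P=snap('wrist','w27'); ims,Ps=snap('scene','s27')
a=cv2.imread('pics/w27.png'); b=cv2.imread('pics/s27.png')
cv2.imwrite('pics/f27.png',np.hstack([cv2.resize(a[110:260,340:540],(400,300),interpolation=cv2.INTER_CUBIC),cv2.resize(b[150:180,225:265],(400,300),interpolation=cv2.INTER_CUBIC)]))
cv2.imwrite('pics/s27c.png',cv2.resize(b[140:220,210:310],(750,600),interpolation=cv2.INTER_CUBIC))
for q in ['needle_tip','window']:
    for r in pinpoint('scene',q)[:1]: print(q,r)
    for r in pinpoint('wrist',q)[:1]: print('w',q,r)
E
```

```text
23.4 [0.54593968 0.11688899 0.27925283] 0.6977269654992563 [-0.26384323 -1.12692716  0.04129707]
needle_tip {'xy': [241.5, 166.0], 'p': 0.68}
w needle_tip {'xy': [491.4, 168.2], 'p': 0.8}
window {'xy': [245.4, 166.4], 'p': 0.51}
w window {'xy': [490.0, 165.9], 'p': 0.76}
```

View pics/f27.png

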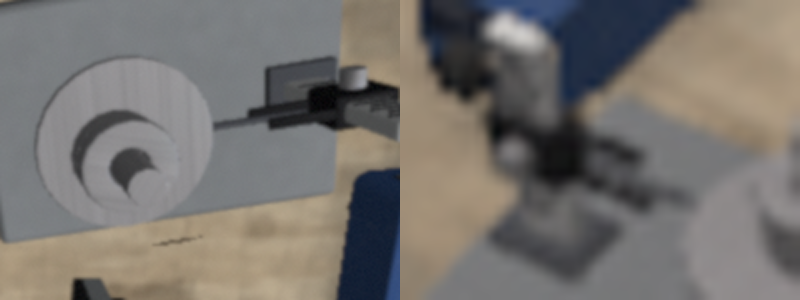

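View pics/s27c.png

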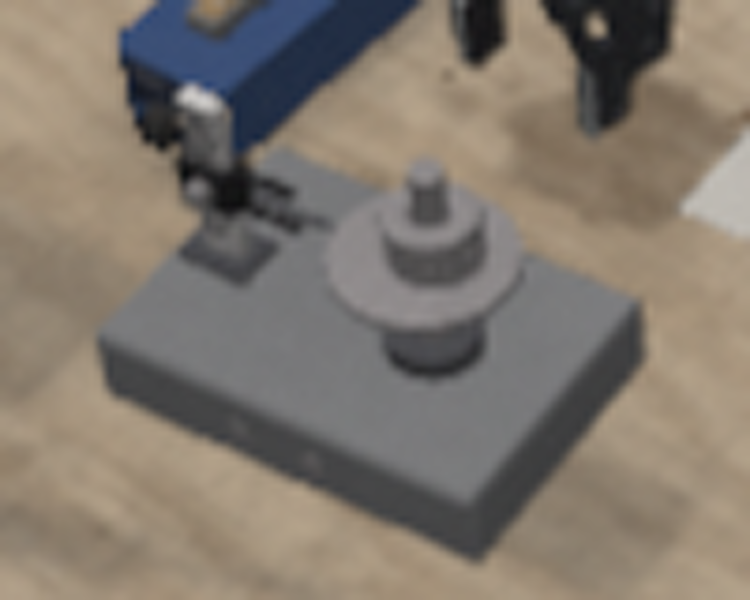

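View pics/w27.png

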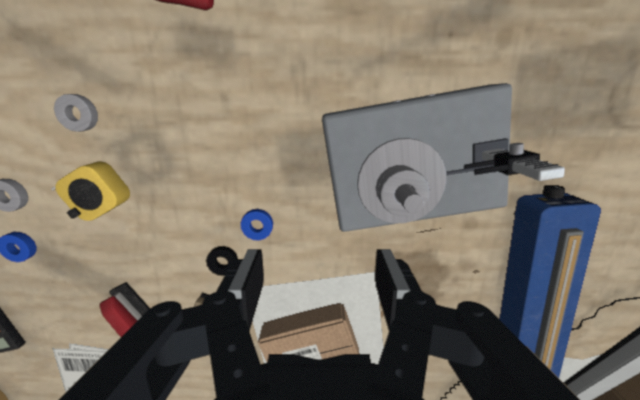

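apply_moves(increments=[{"x":3,"y":0,"z":4,"ax":0,"ay":0,"az":0,"grip":0.1},{"x":8,"y":0,"z":7,"ax":0,"ay":0,"az":0,"grip":0.1},{"x":13,"y":2,"z":9.6,"ax":0,"ay":0,"az":0,"grip":0.1},{"x":17.3,"y":5,"z":9.6,"ax":0,"ay":0,"az":0,"grip":0.1},{"x":17.3,"y":7.5,"z":9.6,"ax":0,"ay":0,"az":0,"grip":0.1},{"x":17.3,"y":7.5,"z":9.6,"ax":0,"ay":0,"az":0,"grip":0.1},{"x":17.3,"y":7.5,"z":9.6,"ax":0,"ay":0,"az":0,"grip":0.1}])

```text
time_s: 24.58
eef_pos: [0.4513, 0.2909, 0.2045]
eef_rot: [-0.501, 0.502, 0.498, -0.499]
wrist_force: [0.1, -0.2, 0.5]
opening: 0.904
```

```bash

python3 - <<'E'
from h import *
o,p,R=tool(); print(o['time_s'],p,o['opening'],o['wrist_force'])
im,P=snap('wrist','w28')
for q in ['needle_tip','window']:
    for r in pinpoint('wrist',q)[:1]: print('w',q,r)
for z in [.126,.11,.1,.09]: print(z,proj(P,[.532,.294,z]))
a=cv2.imread('pics/w28.png'); cv2.imwrite('pics/w28c.png',cv2.resize(a[220:340,240:400],(800,600),interpolation=cv2.INTER_CUBIC))
E
```

```text
24.575 [0.4513014  0.29089579 0.20450033] 0.9043606065344156 [ 0.14113861 -0.21346091  0.50449464]
w needle_tip {'xy': [323.7, 292.5], 'p': 0.9}
w window {'xy': [323.4, 289.3], 'p': 0.87}
0.126 [323.47128107 311.50755993]
0.11 [323.20094631 298.7077394 ]
0.1 [323.04768916 291.45131414]
0.09 [322.90500994 284.69573256]
```

View pics/w28.png

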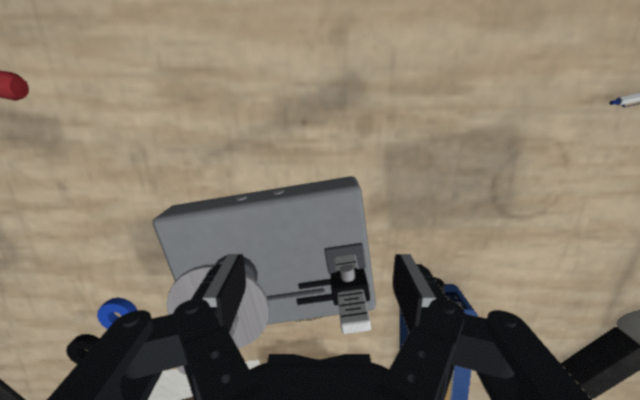

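View pics/w28c.png

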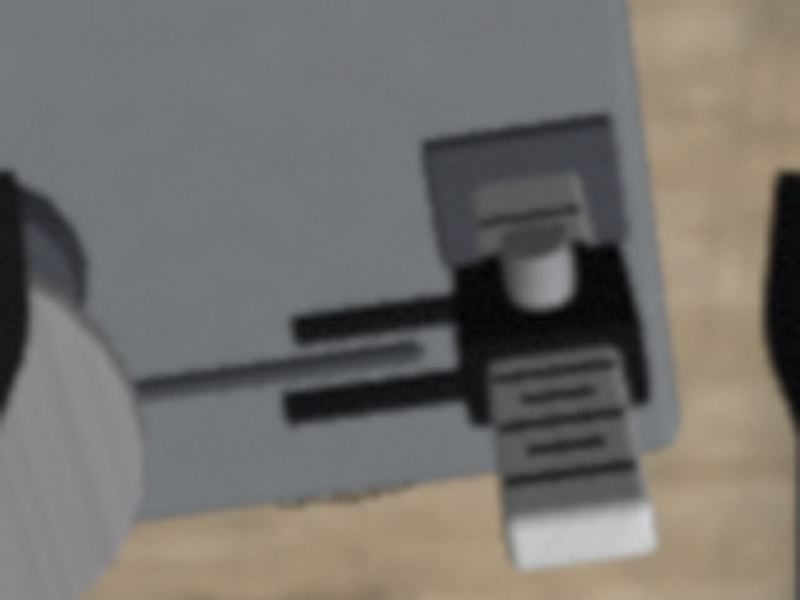

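```bash
python3 - <<'E'
from bench import ticket
print(ticket.hand_in())
E
```

```text
the job is handed in; nothing more can be done
None
```

I threaded two plain grey collars onto the scale's post and let both go. The needle came to rest between the marker's jaws, and I handed the job in at about 25 s of the 72 s.

**Last checks**
- **Needle:** a close wrist picture just before hand-in shows it near the middle of the gap. In the enlarged crop it is at about row 360, with the jaws at about 320 and 395. The marker looks unmoved in the pictures.
- **Collars:** both lie level on the post, the second flat on the first. The other two grey collars are still on the bench.
- **Bystanders:** I never touched the label roll or the tape measure. The tape measure looks unmoved in the last picture that shows it; the label roll was out of view in the late wrist pictures. I did not measure either position.
- **Gripper:** it was open and clear of everything, and the wrist force was near zero.

**What went wrong on the way**
- My first grasp of the first collar was too high. The collar slipped out and was dragged about 2 cm along the bench, so I gripped it lower and lifted it cleanly.
- The second collar first rested on the post's edge at about 1 N. I eased it 1 mm sideways and it slid on.
- Early estimates of the gap's height differed by about 5 mm (0.095 m against 0.100 m). The final close picture settled that two collars were the right portion.

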